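# Hold an overhead shot with the spring-handled camera boom

### The arm

A 7-joint arm with a two-finger parallel gripper is mounted at the origin on the work surface. World frame = base frame: x ahead of the robot, y to its left, z up, the work surface at z = 0. Lengths are in m, angles in rad, forces in N, time in s.
With the tool pointing down it reaches from about 0.425 to 0.875 m from the base axis. Payload 4.7 kg.
Tool frame: the origin (TCP) lies at the very end of the fingers, on their centre line; the grasp point (between the pads) lies 19 mm behind it; z points along the fingers, y is the line along which they close (so a half turn about z gives the same grasp; the last joint's range is limited). The gripper opens to 85 mm and grips with 20 to 120 N. Pads are 22 mm wide; open, the fingers measure 114 mm over their backs; the gripper's body (76 mm by 85 mm) begins 54 mm behind the grasp point. The pads swing forward as they close: fully open they stand 13 mm farther back than shut.
Start: joints at [1.222, 0.321, -0.07, 1.45, 0.023, 1.371, -0.057], TCP at [0.231, -0.608, 0.231] pointing down, gripper open.
Joint ranges: [-2.86, 2.86], [-0.3, 2.09], [-1.38, 1.24], [0.06, 2.45], [-1.56, 4.7], [0.09, 2.05], [-2.69, 2.69]. Speed limits (rad/s): [2.57, 2.57, 3.14, 3.14, 3.14, 3.14, 3.14].

### API

Orientations are given as a 3x3 rotation matrix whose columns are the frame's x, y, z axes.
In Python, from bench import status, grab_frame, sign_off gives the robot as it stands.
- The arm moves only by the shell command python3 -m handwheel 'ROWS' [FORCE]. ROWS is JSON, a list of rows, each an object of numbers: "gripper": the opening, from -1 (shut) to 1 (fully open); "x", "y", "z": the shift along the tool's x, y, z each as a share of 1 m, from -1 to 1; "roll": the turn about the tool's z as a share of 1.5 rad, from -1 to 1. In form: [{"gripper": .., "x": .., "y": .., "z": .., "roll": ..}, ...]. A call has 1 to 5 rows; each row shifts and turns the commanded pose from where the row before left it, along the tool's axes as they then stand; what a row does not reach is not made up. A row lasts 1/8 s, in which the tool goes at most 62.5 mm and 10.7 degrees, less where a joint would pass 70% of its speed; a pose out of reach is approached as far as the arm can. A call with a number of a shift or a turn outside -1 to 1 is refused whole. A call with a gripper value outside its range is refused whole. The fingers move at their own pace and stop on an object; FORCE is the grip in N (left out, the last holds). Time passes only in rows, so rows that do not move let the fingers close. It gives the time, the measured TCP pose, the force, the opening and the grip force at its end, in the units of the state.
- status.observe(): the state, without advancing time (a new reading comes with each control period).
- grab_frame(name): name is "scene" or "top" or "wrist"; returns a dict with "image" (480x640x3 uint8, red, green, blue), "K" (3x3 intrinsics, pixels), "xyz" and "orientation" of the camera in the world. Camera axes: x right, y down, z forward; pixel columns grow to the right and rows downward; lengths in m; the calibration is good to about 2 mm. The wrist camera is an equidistant fisheye: a pixel r from the principal point sees the ray r / f radians off the axis. A picture is of the moment at which its call begins. There is no depth.
- sign_off(): hands the job in; it is judged then, once.
The state is a dict: "time_s": time; "q": joint angles; "joint_vel": joint speeds; "tau": joint torques, N m; "position": TCP position; "ee_rot": TCP orientation; "ft_force": force on the tool from outside, world axes, zero at the start; "moment": the same for the moment, N m; "width": opening from 0.0 (shut) to 1.0 (fully open); "grip_force": force on a finger pad.
Only numpy, scipy, OpenCV 4.12 (cv2) and the standard library are available. Lean on these libraries where they do the work, as an engineer would, in place of code of your own. Each camera call takes 0.05 s, during which the arm holds its last target. There are 200 camera calls.

### The job

Film the turned bowl from above: working only the orange hand grip of the sprung tiller, raise the camera boom off its parking post until its pointer stands at the red index and hold it there for six seconds, although it is top-heavy and wants to swing away. Then ease it gently back down onto the post and let go of the grip. Do not touch the boom or what is mounted on it, never let it whip or run into its upper stop, and leave the other things on the bench where they are.

Things in the scene. Friction and masses are not known exactly. Their poses are not given: they have to be found in the camera images.
- stand: fixed bench stand of the camera boom: dark steel base plate 160 x 420 x 20 mm, column with a yoke, parking post with rubber pad 205 mm along +y. Origin on the bench under the column; x axis along the pivot, pointing away from the hand grip; y along the boom towards the camera; z up
- boom (a joint): camera boom, 540 mm square tube with camera under the nose, disc weights on the tail, monitor above the pivot. Angle in rad: 0 = parked, nose down on the post (lower stop, boom 0.2 below level); grows as the camera rises; 0.2 = level; upper stop 0.40
- boom_pivot (a point): pivot of the boom, 380 mm above the bench, low friction (damping 0.02 N m s/rad). Nominal, without the tiller: 2.32 kg, inertia 0.107 kg m2 about the pivot, nose-heavy by 0.476 N m when parked; being top-heavy this falls by 1.34 N m per rad as the camera rises. Masses vary by some 5 percent, so the moment is uncertain by 0.14 N m
- index (a joint): red index on the white scale, same zero and sense as boom (rad): the pointer stands at the index when both values are equal. Differs each time, stays put during the job
- tiller (a joint): hand tiller, a grey lever hanging from the pivot shaft on the robot's side, turning about the same axis. Its angle relative to the boom (rad), 0 at the start (lower end leaning 0.40 rad from plumb towards the tail), grows as the grip is moved towards the camera end. Lean in the world = -0.40 + boom + tiller; stops at -1.0 and 1.3. Mass 0.19 kg with grip
- spring (a point): brass torsion coil round the shaft between tiller and boom, the only drive of the boom. Moment raising the camera = 0.95 x (tiller + 0.087) N m, nominal; lift-off nominally when the grip has swung 0.41 rad. It is weaker than the top-heaviness: with the grip held still the boom swings away to a stop, time constant about 0.5 s
- grip (a point): middle of the orange hand grip, a level round sleeve 26 mm thick, 116 mm long, along the stand's x axis, turning freely on its pin at the tiller's lower end, 200 mm from the pivot axis, 168 mm from the boom's plane on the robot's side; at the start at (-168, -78, 196) mm in the stand's frame. Swings on an arc about the pivot; its own y and z axes turn with it
- pointer_tip (a point): tip of the orange pointer blade on the boom, 142 mm from the pivot axis, on the side away from the hand grip; its y axis points along the boom to the camera, x along the pivot
- index_tip (a point): inner tip of the red index, 148 mm from the pivot axis, axes as the pointer's when both stand at the same reading
- camera: black camera, body 118 x 50 x 68 mm with a lens pointing down, clamped under the boom's nose, 300 mm from the pivot; origin at its top; not to be touched
- bowl: turned wooden bowl to be filmed, 112 mm across and 55 mm high, on the bench under the camera; origin under its centre; leave alone
- blank: square light-wood turning blank 60 x 260 x 60 mm, lying on the bench; origin under its centre; leave alone
- goblet: dark wooden goblet, 64 mm foot, 125 mm high; origin under its centre; leave alone
- wax: amber jar of wax, 60 mm across, 130 mm high, black lid; origin under its centre; leave alone
- tape: blue roll of tape, 100 mm across, 25 mm high; origin under its centre; leave alone

How it is judged:
By the outcome, as a careful person would: the job done as asked, in the order asked, and still so for the second after the job is handed in, with the robot touching nothing.
It also fails if it takes over 72 s, if anything falls off the work surface, if the arm or the gripper's body presses on something with over 40 N, if the wrist force passes 120 N, or if a joint passes its speed limit or range.

## Working session

There is one attempt and no reset: what is moved stays moved. The work goes in short steps, Python scripts to look and compute and a shell command to move; the robot and the scene stay as the last step left them, time stands still between calls to the robot, and variables do not carry over. Pictures are saved under pics/ and viewed, at most 10 in all, crops included, and the job is handed in when it is done.

```bash
ls; mkdir -p pics
python3 - <<'E'
from bench import status, grab_frame
import cv2,numpy as np
np.set_printoptions(precision=4,suppress=True)
print(status.observe())
for n in ["scene","top","wrist"]:
    f=grab_frame(n); cv2.imwrite(f"pics/{n}0.png",f["image"][:,:,::-1]); print(n,f["K"],f["xyz"],f["orientation"])
E
```

```text
pics
{'time_s': 0.0, 'q': array([ 1.2221,  0.3218, -0.07  ,  1.4517,  0.0226,  1.3708, -0.0569]), 'joint_vel': array([-0.0004, -0.0012, -0.0009, -0.0003, -0.0012, -0.0001,  0.0013]), 'tau': array([  0.0001, -49.3583,  -0.3826, -31.4336,   0.0129,   0.0114,
         0.    ]), 'position': array([ 0.2304, -0.6072,  0.2302]), 'ee_rot': array([[ 0.9349,  0.3549, -0.0008],
       [ 0.3549, -0.9349,  0.0018],
       [-0.0001, -0.0019, -1.    ]]), 'ft_force': array([-0.3829,  0.693 , -0.8746]), 'moment': array([-0.0308,  0.0104, -0.0362]), 'grip_force': 0.0, 'width': 0.9997827573012744}
scene [[464.73     0.     322.0297]
 [  0.     464.73   249.7073]
 [  0.       0.       1.    ]] [ 1.1804 -0.0439  1.3671] [[-0.0251  0.866  -0.4994]
 [ 0.9997  0.0245 -0.0077]
 [ 0.0055 -0.4994 -0.8664]]
top [[604.4175   0.     315.5548]
 [  0.     604.4175 236.5755]
 [  0.       0.       1.    ]] [ 0.388  -0.0405  2.0267] [[ 0.0297 -0.9969  0.0724]
 [-0.9996 -0.0298  0.0005]
 [ 0.0016 -0.0724 -0.9974]]
wrist [[371.6483   0.     317.8991]
 [  0.     371.6483 235.215 ]
 [  0.       0.       1.    ]] [ 0.3043 -0.5788  0.3727] [[ 0.3548 -0.8906 -0.2846]
 [-0.9349 -0.338  -0.1077]
 [-0.0003  0.3043 -0.9526]]
```

View pics/scene0.png

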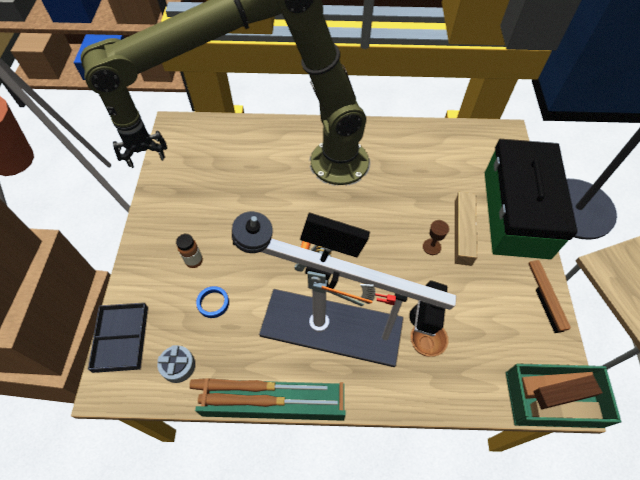

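View pics/top0.png

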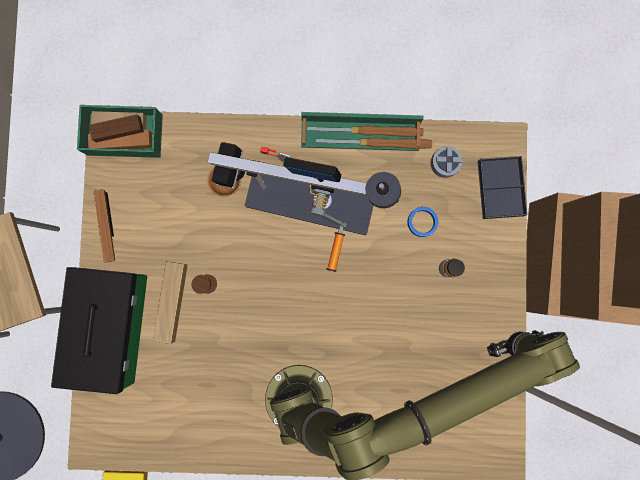

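The scene view shows the boom parked: pivot at about (318,278), pointer near (365,295), red index at (390,298), bowl at (430,342). The top view shows the orange grip from about (338,233) to (333,270), column at (320,200), tail weight at (382,190) and jar at (452,268).

Run:
```python
import cv2,numpy as np
s=cv2.imread("pics/scene0.png"); t=cv2.imread("pics/top0.png")
a=cv2.resize(s[255:335,290:470],None,fx=4.4,fy=4.4,interpolation=cv2.INTER_CUBIC)[:300,:790]
a=cv2.resize(s[262:330,290:470],None,fx=4.4,fy=4.4,interpolation=cv2.INTER_CUBIC)
b=cv2.resize(t[180:280,230:390],None,fx=3,fy=3,interpolation=cv2.INTER_CUBIC)
out=np.zeros((600,792,3),np.uint8); out[:a.shape[0],:a.shape[1]]=a; out[300:600,:480]=b
cv2.imwrite("pics/crop1.png",out)
```

```text
(no output)
```

View pics/crop1.png

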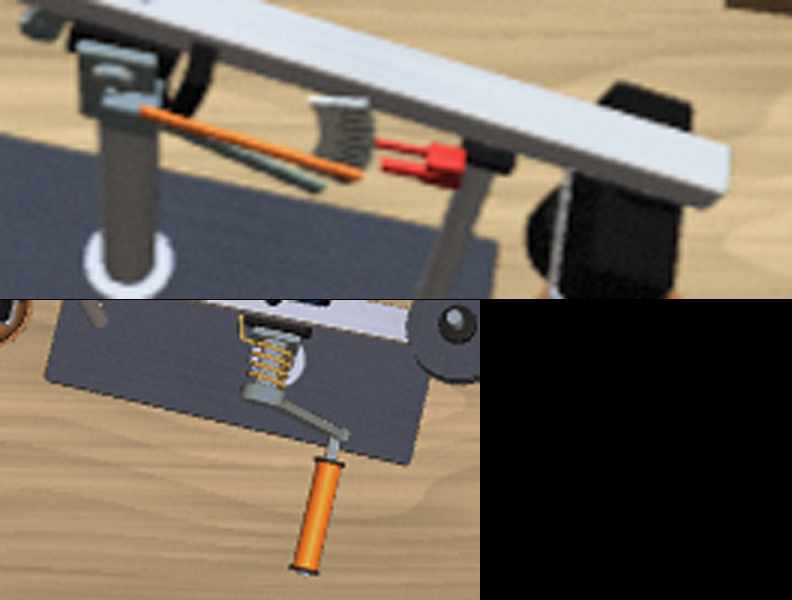

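View pics/wrist0.png

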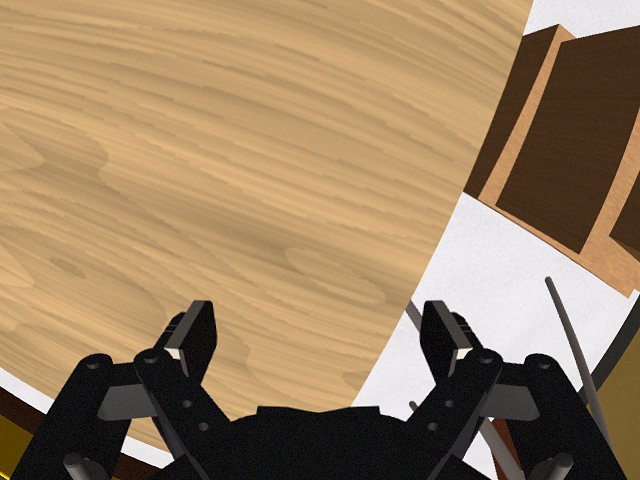

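The crop shows the pointer tip at scene px (371.8,302). The red index has two prongs, tips at (375.2,294.5) and (377,299). In the top view the grip runs (339.7,233.3)–(331.3,270.7), with near plate corners at (245.7,206.7) and (366,235). The wrist camera does not see the stand yet.

```bash
cat > h.py <<'E'
import numpy as np,json
from scipy.optimize import least_squares
C={"scene":(np.array([[464.73,0,322.0297],[0,464.73,249.7073],[0,0,1]]),)}
def proj(cam,P):
    K,t,R=cam; p=(np.atleast_2d(P)-t)@R; p=p@np.array(K).T; return p[:,:2]/p[:,2:]
def cam(f): return np.array(f["K"]),np.array(f["xyz"]),np.array(f["orientation"])
def S2W(s,P):
    c,sn=np.cos(s[2]),np.sin(s[2]); P=np.atleast_2d(P)
    return np.c_[s[0]+c*P[:,0]-sn*P[:,1], s[1]+sn*P[:,0]+c*P[:,1], P[:,2]]
E
python3 - <<'E'
from h import *; from bench import grab_frame
np.set_printoptions(precision=4,suppress=True)
cs,ct=cam(grab_frame("scene")),cam(grab_frame("top"))
import pickle; pickle.dump((cs,ct),open("cams.pkl","wb"))
obsT=np.array([[245.7,206.7],[366,235],[335.5,252]]); obsS=np.array([[399,362],[261,335],[275,292],[403,316.5],[319.1,321.5]])
def f(s):
    cy=s[3];h=.02
    a=S2W(s,[[-.08,cy+.21,h],[-.08,cy-.21,h],[-.168,-.078,.196]])
    b=S2W(s,[[.08,cy+.21,h],[.08,cy-.21,h],[-.08,cy-.21,h],[-.08,cy+.21,h],[0,0,h]])
    return np.r_[(proj(ct,a)-obsT).ravel(),(proj(cs,b)-obsS).ravel()]
r=least_squares(f,[.55,-.05,-.2,.0],loss='soft_l1'); s=r.x
print(s, f(s).reshape(-1,2))
print("grip",S2W(s,[[-.168,-.078,.196]]))
# grip ends level check, ray intersect height .196
for uv in [(339.7,233.3),(331.3,270.7)]:
    K,t,R=ct; d=R@np.linalg.inv(K)@np.r_[uv,1]; print("end",t+d*(.196-t[2])/d[2])
# pointer
g=lambda px,th,rr: S2W(s,[[px,rr*np.cos(th-.2),.38+rr*np.sin(th-.2)]])
q=least_squares(lambda v:(proj(cs,g(v[0],v[1],.142))-[371.8,302]).ravel(),[.05,0]); print("pointer px,th",q.x)
for px in (q.x[0],.04,.06,.08):
  print(px,[ (th,proj(cs,g(px,th,.148))[0].round(1)) for th in (0,.1,.2,.3)])
np.save("stand.npy",s)
E
```

```text
[ 0.6579 -0.0573 -0.1856  0.0437] [[-3.0392  0.1281]
 [-0.3519 -1.3699]
 [ 0.5322 -0.791 ]
 [-0.7436  1.6174]
 [-0.812  -0.3087]
 [-1.0712 -4.2193]
 [ 1.8994 -2.7265]
 [ 0.4201 -0.2445]]
grip [[ 0.4784 -0.1029  0.196 ]]
end [ 0.5331 -0.1126  0.196 ]
end [ 0.4189 -0.0902  0.196 ]
pointer px,th [ 0.05   -0.0385]
0.050026143614428906 [(0, array([374.9, 301.9])), (0.1, array([376.5, 299.6])), (0.2, array([377.5, 297. ])), (0.3, array([377.9, 294.3]))]
0.04 [(0, array([375.6, 298.1])), (0.1, array([377.1, 295.7])), (0.2, array([378.1, 293.2])), (0.3, array([378.5, 290.4]))]
0.06 [(0, array([374.3, 305.7])), (0.1, array([375.9, 303.4])), (0.2, array([376.8, 300.9])), (0.3, array([377.2, 298.2]))]
0.08 [(0, array([373. , 313.4])), (0.1, array([374.5, 311.2])), (0.2, array([375.5, 308.8])), (0.3, array([375.9, 306.2]))]
```

```bash
python3 -m handwheel '[{"gripper":1,"x":0,"y":0,"z":-0.06,"roll":0.123},{"gripper":1,"x":0,"y":0,"z":-0.06,"roll":0.123},{"gripper":1,"x":0,"y":0,"z":-0.06,"roll":0.123},{"gripper":1,"x":0,"y":0,"z":-0.06,"roll":0},{"gripper":1,"x":0,"y":0,"z":-0.06,"roll":0}]'
cat >> h.py <<'E'
def todo(target):
    from bench import status
    o=status.observe(); R=np.array(o["ee_rot"]); p=np.array(o["position"])
    print("t",o["time_s"],"tcp",p.round(4),"yaw",np.arctan2(R[1,0],R[0,0]).round(4),"F",np.array(o["ft_force"]).round(2),"w",round(o["width"],3),"tool-shift",(R.T@(np.array(target)-p)).round(4),"q",np.array(o["q"]).round(2))
E
python3 - <<'E'
from h import *
todo([.45,.1,.55]);todo([.8,.3,.52])
E
```

```text
time_s: 0.88
position: [0.2305, -0.6072, 0.5336]
ee_rot: [[0.982, -0.19, 0.0], [-0.19, -0.982, -0.001], [0.0, 0.001, -1.0]]
ft_force: [0.1, -2.5, 0.6]
width: 1.0
grip_force: 0.0
t 0.875 tcp [ 0.2305 -0.6072  0.5336] yaw -0.1907 F [ 0.1  -2.51  0.64] w 1.0 tool-shift [ 0.0815 -0.736  -0.017 ] q [ 1.16  0.4   0.02  0.74 -0.01  2.   -0.59]
t 0.875 tcp [ 0.2305 -0.6072  0.5336] yaw -0.1907 F [ 0.1  -2.51  0.64] w 1.0 tool-shift [ 0.3873 -0.9987  0.0129] q [ 1.16  0.4   0.02  0.74 -0.01  2.   -0.59]
```

```bash
python3 -m handwheel '[{"x":0.02,"y":-0.058},{"x":0.02,"y":-0.058},{"x":0.02,"y":-0.058},{"x":0.02,"y":-0.058},{"x":0.02,"y":-0.058}]'
python3 -m handwheel '[{"x":0,"y":-0.06},{"x":0,"y":-0.06},{"x":0,"y":-0.06},{"x":0,"y":-0.06},{"x":0,"y":-0.06}]'
python3 - <<'E'
from h import *
todo([.8,.3,.5])
E
```

```text
t 0.875 tcp [ 0.2305 -0.6072  0.5336] yaw -0.1907 F [ 0.1  -2.51  0.64] w 1.0 tool-shift [ 0.3873 -0.9987  0.0329] q [ 1.16  0.4   0.02  0.74 -0.01  2.   -0.59]invalid input at $[0]: expected keys gripper, x, y, z, roll
invalid input at $[0]: expected keys gripper, x, y, z, roll
```

```bash
python3 -m handwheel '[{"gripper":1,"x":0.02,"y":-0.058,"z":0,"roll":0},{"gripper":1,"x":0.02,"y":-0.058,"z":0,"roll":0},{"gripper":1,"x":0.02,"y":-0.058,"z":0,"roll":0},{"gripper":1,"x":0.02,"y":-0.058,"z":0,"roll":0},{"gripper":1,"x":0.02,"y":-0.058,"z":0,"roll":0}]'
python3 -m handwheel '[{"gripper":1,"x":0,"y":-0.06,"z":0,"roll":0},{"gripper":1,"x":0,"y":-0.06,"z":0,"roll":0},{"gripper":1,"x":0,"y":-0.06,"z":0,"roll":0},{"gripper":1,"x":0,"y":-0.06,"z":0,"roll":0},{"gripper":1,"x":0,"y":-0.06,"z":0,"roll":0}]'
python3 - <<'E'
from h import *
todo([.8,.3,.5])
E
```

```text
time_s: 1.5
position: [0.3845, -0.3399, 0.5314]
ee_rot: [[0.982, -0.19, 0.0], [-0.19, -0.982, -0.001], [0.0, 0.0, -1.0]]
ft_force: [1.4, 0.3, 0.5]
width: 0.999
grip_force: 0.0
time_s: 2.12
position: [0.4406, -0.0453, 0.5314]
ee_rot: [[0.982, -0.19, 0.001], [-0.19, -0.982, -0.001], [0.001, 0.001, -1.0]]
ft_force: [0.1, -0.3, 0.1]
width: 0.997
grip_force: 0.0
t 2.125 tcp [ 0.4406 -0.0453  0.5314] yaw -0.1909 F [ 0.06 -0.25  0.11] w 0.997 tool-shift [ 0.2873 -0.4073  0.0314] q [ 0.56 -0.08 -0.46  1.29 -0.04  1.92 -1.68]
```

```bash
python3 -m handwheel '[{"gripper":1,"x":0,"y":-0.06,"z":0,"roll":0},{"gripper":1,"x":0,"y":-0.06,"z":0,"roll":0},{"gripper":1,"x":0,"y":-0.06,"z":0,"roll":0},{"gripper":1,"x":0.02,"y":-0.05,"z":0,"roll":0},{"gripper":1,"x":0.03,"y":-0.04,"z":0,"roll":0}]'
python3 -m handwheel '[{"gripper":1,"x":0.048,"y":-0.027,"z":0.006,"roll":0},{"gripper":1,"x":0.048,"y":-0.027,"z":0.006,"roll":0},{"gripper":1,"x":0.048,"y":-0.027,"z":0.006,"roll":0},{"gripper":1,"x":0.048,"y":-0.027,"z":0.006,"roll":0},{"gripper":1,"x":0.048,"y":-0.027,"z":0.006,"roll":0}]'
python3 - <<'E'
from h import *
from bench import grab_frame
import cv2,pickle
todo([.8,.3,.5])
f=grab_frame("wrist"); pickle.dump(f,open("w1.pkl","wb")); cv2.imwrite("pics/w1.png",f["image"][:,:,::-1])
print(f["xyz"],f["orientation"])
E
```

```text
time_s: 2.75
position: [0.5409, 0.2104, 0.5325]
ee_rot: [[0.982, -0.188, 0.002], [-0.188, -0.982, 0.0], [0.002, -0.001, -1.0]]
ft_force: [1.1, -0.5, 1.1]
width: 0.998
grip_force: 0.0
time_s: 3.38
position: [0.7307, 0.2561, 0.4693]
ee_rot: [[0.977, -0.215, -0.011], [-0.215, -0.976, 0.027], [-0.016, -0.024, -1.0]]
ft_force: [2.5, -3.8, -0.0]
width: 1.0
grip_force: 0.0
t 3.375 tcp [0.7307 0.2561 0.4693] yaw -0.2164 F [ 2.45 -3.76 -0.04] w 1.0 tool-shift [ 0.0578 -0.0585 -0.0302] q [-0.4   0.75  0.17  0.34 -0.17  2.05 -2.13]
[0.80921447 0.23652088 0.61044283] [[-0.21514305 -0.92715974 -0.30673813]
 [-0.9763148   0.19684461  0.08978651]
 [-0.02286669  0.31878992 -0.94754953]]
```

View pics/w1.png

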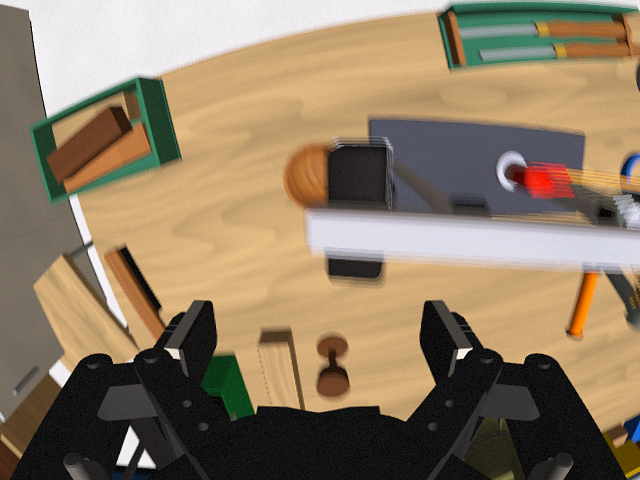

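This frame is blurred because the arm was still moving. It shows the red index block at (545,180) and the boom tube at y≈230, and the view runs too nearly along the boom. I'll go slightly lower and further out, then let it settle.

```bash
python3 -m handwheel '[{"gripper":1,"x":0.0,"y":0,"z":0.02,"roll":-0.015},{"gripper":1,"x":0.02,"y":0,"z":0.01,"roll":0},{"gripper":1,"x":0.03,"y":0,"z":0,"roll":0},{"gripper":1,"x":0.02,"y":0,"z":0,"roll":0},{"gripper":1,"x":0,"y":0,"z":0,"roll":0}]'
python3 -m handwheel '[{"gripper":1,"x":0,"y":0,"z":0,"roll":0}]'
python3 - <<'E'
from h import *
from bench import grab_frame
import cv2,pickle
todo([.8,.25,.44])
f=grab_frame("wrist"); pickle.dump(f,open("w2.pkl","wb"))
im=f["image"][:,:,::-1]; cv2.imwrite("pics/w2full.png",im)
cv2.imwrite("pics/w2.png",cv2.resize(im[150:330,400:640],None,fx=3.3,fy=3.3,interpolation=cv2.INTER_CUBIC))
print(f["xyz"],f["orientation"])
E
```

```text
time_s: 4.05
position: [0.7863, 0.2401, 0.423]
ee_rot: [[0.981, -0.194, -0.001], [-0.193, -0.981, 0.032], [-0.007, -0.031, -0.999]]
ft_force: [0.5, 0.9, -0.8]
width: 1.002
grip_force: 0.0
time_s: 4.18
position: [0.785, 0.2414, 0.4262]
ee_rot: [[0.982, -0.191, 0.002], [-0.191, -0.981, 0.034], [-0.005, -0.034, -0.999]]
ft_force: [0.5, 0.5, 0.0]
width: 0.996
grip_force: 0.0
t 4.175 tcp [0.785  0.2414 0.4262] yaw -0.1922 F [0.46 0.48 0.02] w 0.996 tool-shift [ 0.013  -0.0117 -0.0134] q [-0.35  0.9   0.26  0.18 -0.27  2.05 -2.07]
[0.86215218 0.22263965 0.56817201] [[-0.19122027 -0.93570526 -0.29646328]
 [-0.98099535  0.17206087  0.08968375]
 [-0.03290783  0.30797845 -0.95082404]]
```

View pics/w2.png

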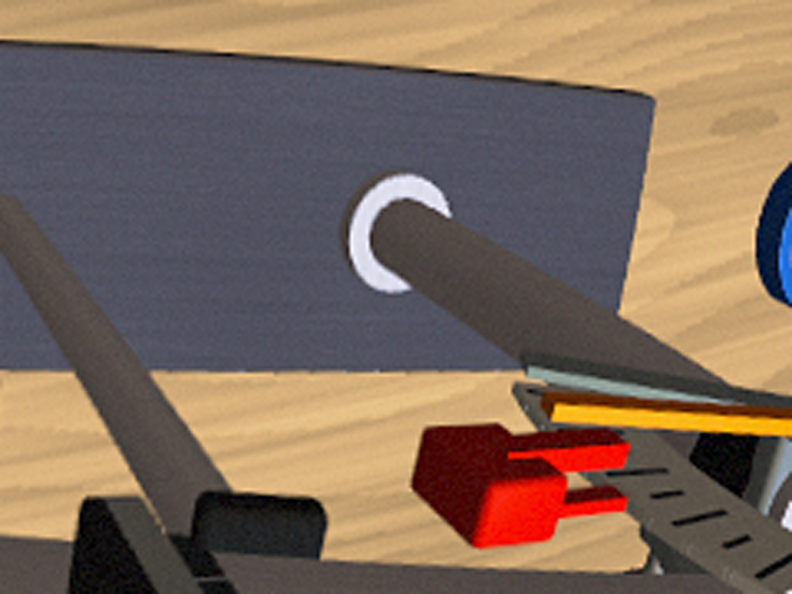

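The settled crop (scale 3.3, offset (400,150)) shows the index fork clearly. The pointer tip is near crop (548,405), and the fork prong tips are near (627,456) and (626,499). I'll triangulate these against the scene view.

```bash
cat >> h.py <<'E'
def wproj(cam,P):
    K,t,R=cam; p=(np.atleast_2d(P)-t)@R; th=np.arctan2(np.hypot(p[:,0],p[:,1]),p[:,2]); n=np.hypot(p[:,0],p[:,1])
    return np.c_[K[0,2]+K[0,0]*th*p[:,0]/n, K[1,2]+K[1,1]*th*p[:,1]/n]
E
python3 - <<'E'
from h import *; import pickle
np.set_printoptions(precision=4,suppress=True)
cs,ct=pickle.load(open("cams.pkl","rb")); s=np.load("stand.npy"); w=cam(pickle.load(open("w2.pkl","rb")))
px=lambda x,y: np.array([400+x/3.3,150+y/3.3])-0.35
W={"ptr":px(548,405),"A":px(628,456),"B":px(626,499)}
S={"ptr":(371.8,302),"A":(377,299),"B":(375.2,294.5)}
def toS(P):
    d=P-[s[0],s[1],0]; c,n=np.cos(s[2]),np.sin(s[2]); return np.array([c*d[0]+n*d[1],-n*d[0]+c*d[1],d[2]])
for k in W:
    r=least_squares(lambda P:np.r_[(wproj(w,P)-W[k]).ravel(),(proj(cs,P)-S[k]).ravel()],[.73,.07,.36]); q=toS(r.x)
    print(k,r.x,"res",r.fun,"stand",q,"r",np.hypot(q[1],q[2]-.38),"boom",np.arctan2(q[2]-.38,q[1])+.2)
# wrist only w/ known radius: solve x offset and theta
for k,rr in (("ptr",.142),("A",.148),("B",.148)):
    g=lambda v: S2W(s,[[v[0],rr*np.cos(v[1]-.2),.38+rr*np.sin(v[1]-.2)]])
    r=least_squares(lambda v:(wproj(w,g(v))-W[k]).ravel(),[.05,.1]); print(k,"x,th",r.x,r.cost)
# check stand pose: ring, plate corners in wrist
print(wproj(w,S2W(s,[[0,0,.02],[.08,.0437-.21,.02]])), px(400,234),px(654,98))
E
```

```text
ptr [0.7332 0.0689 0.3508] res [-0.0069 -0.1504  0.093  -0.4726] stand [0.0507 0.1379 0.3508] r 0.14094118221201424 boom -0.00867627687027775
A [0.7422 0.0768 0.3925] res [-0.0023 -0.3113  0.269  -1.0875] stand [0.0582 0.1473 0.3925] r 0.14786430714056556 boom 0.28462297782011264
B [0.7302 0.0733 0.3896] res [ 0.0074 -0.2636  0.2558 -0.8878] stand [0.047  0.1417 0.3896] r 0.14205546600081587 boom 0.2674559330356562
ptr x,th [0.0515 0.0063] 1.2924697071141057e-26
A x,th [0.0581 0.286 ] 8.077935669463161e-27
B x,th [0.0501 0.3039] 1.2924697071141057e-26
[[517.5026 219.6692]
 [597.2556 178.2842]] [520.8621 220.5591] [597.8318 179.347 ]
```

The fork straddles the pointer plane, and the index is at about 0.28 rad. The pointer reads about 0 when parked, which checks out. Next I'll retreat and go over to the grip. I'll turn half a turn so the wrist camera faces away from the shaft.

```bash
python3 -m handwheel '[{"gripper":1,"x":-0.05,"y":0,"z":0,"roll":0},{"gripper":1,"x":-0.055,"y":0,"z":0,"roll":0},{"gripper":1,"x":-0.055,"y":0,"z":0,"roll":0},{"gripper":1,"x":-0.055,"y":0,"z":0,"roll":0},{"gripper":1,"x":-0.055,"y":0,"z":0,"roll":0}]'
python3 -m handwheel '[{"gripper":1,"x":0,"y":0.055,"z":0,"roll":0},{"gripper":1,"x":0,"y":0.055,"z":0,"roll":0},{"gripper":1,"x":0,"y":0.055,"z":0,"roll":0},{"gripper":1,"x":0,"y":0.055,"z":0,"roll":0},{"gripper":1,"x":0,"y":0.055,"z":0,"roll":0}]'
python3 -m handwheel '[{"gripper":1,"x":0,"y":0,"z":0,"roll":-0.123},{"gripper":1,"x":0,"y":0,"z":0,"roll":-0.123},{"gripper":1,"x":0,"y":0,"z":0,"roll":-0.123},{"gripper":1,"x":0,"y":0,"z":0,"roll":-0.123},{"gripper":1,"x":0,"y":0,"z":0,"roll":-0.123}]'
python3 - <<'E'
from h import *
todo([.45,-.1,.38])
E
```

```text
time_s: 4.85
position: [0.536, 0.2933, 0.4308]
ee_rot: [[0.982, -0.19, 0.004], [-0.19, -0.981, 0.034], [-0.002, -0.034, -0.999]]
ft_force: [0.0, -0.7, 0.7]
width: 0.997
grip_force: 0.0
time_s: 5.48
position: [0.4851, 0.0215, 0.4215]
ee_rot: [[0.982, -0.19, 0.005], [-0.19, -0.981, 0.034], [-0.001, -0.034, -0.999]]
ft_force: [0.3, -1.2, 0.5]
width: 1.0
grip_force: 0.0
time_s: 6.1
position: [0.4856, 0.0232, 0.4215]
ee_rot: [[0.74, 0.672, 0.005], [0.672, -0.74, 0.033], [0.026, -0.022, -0.999]]
ft_force: [0.4, 0.4, -0.6]
width: 0.997
grip_force: 0.0
t 6.1 tcp [0.4856 0.0232 0.4215] yaw 0.7369 F [ 0.4   0.4  -0.56] w 0.997 tool-shift [-0.1102  0.0681  0.0372] q [-0.58 -0.08  0.47  1.51  0.    1.69 -0.95]
```

```bash
for i in 1; do python3 -m handwheel '[{"gripper":1,"x":0,"y":0,"z":0,"roll":-0.123},{"gripper":1,"x":0,"y":0,"z":0,"roll":-0.123},{"gripper":1,"x":0,"y":0,"z":0,"roll":-0.123},{"gripper":1,"x":0,"y":0,"z":0,"roll":-0.123},{"gripper":1,"x":0,"y":0,"z":0,"roll":-0.123}]'; done
python3 -m handwheel '[{"gripper":1,"x":0,"y":0,"z":0,"roll":-0.123},{"gripper":1,"x":0,"y":0,"z":0,"roll":-0.123},{"gripper":1,"x":0,"y":0,"z":0,"roll":-0.123},{"gripper":1,"x":0,"y":0,"z":0,"roll":-0.123},{"gripper":1,"x":0,"y":0,"z":0,"roll":-0.123}]'
python3 -m handwheel '[{"gripper":1,"x":0,"y":0,"z":0,"roll":-0.123},{"gripper":1,"x":0,"y":0,"z":0,"roll":-0.123}]' | head -1
python3 - <<'E'
from h import *
s=np.load("stand.npy")
g=S2W(s,[[-.19,-.078,.196]])[0]; print(g)
todo(g+[0,0,.14])
E
```

```text
time_s: 6.72
position: [0.4857, 0.0233, 0.4214]
ee_rot: [[-0.089, 0.996, 0.004], [0.995, 0.089, 0.034], [0.033, 0.007, -0.999]]
ft_force: [-0.2, 0.2, 0.3]
width: 0.999
grip_force: 0.0
time_s: 7.35
position: [0.4857, 0.0232, 0.4214]
ee_rot: [[-0.848, 0.531, 0.004], [0.53, 0.847, 0.034], [0.014, 0.031, -0.999]]
ft_force: [0.8, 0.2, -0.4]
width: 1.004
grip_force: 0.0
time_s: 7.6
[ 0.45673396 -0.0988835   0.196     ]
t 7.6 tcp [0.4857 0.0232 0.4214] yaw 2.9513 F [ 0.44 -0.15  0.29] w 1.001 tool-shift [ 0.0051 -0.1282  0.0811] q [-0.69 -0.09  0.56  1.52  0.02  1.69  1.26]
```

Hover above the grip, then look with the wrist and top cameras to confirm grip position and height.

```bash
python3 -m handwheel '[{"gripper":1,"x":0,"y":-0.05,"z":0.02,"roll":0},{"gripper":1,"x":0.005,"y":-0.05,"z":0.03,"roll":0},{"gripper":1,"x":0,"y":-0.028,"z":0.03,"roll":0},{"gripper":1,"x":0,"y":0,"z":0,"roll":0},{"gripper":1,"x":0,"y":0,"z":0,"roll":0}]' | head -2
python3 - <<'E'
from h import *
from bench import grab_frame
import cv2,pickle
s=np.load("stand.npy"); todo(S2W(s,[[-.19,-.078,.336]])[0])
f=grab_frame("wrist"); w=cam(f); pickle.dump(f,open("w3.pkl","wb")); im=f["image"][:,:,::-1]; 
hsv=cv2.cvtColor(im,cv2.COLOR_BGR2HSV); m=cv2.inRange(hsv,(8,150,120),(20,255,255))
n,l,st,c=cv2.connectedComponentsWithStats(m); print(st[1:][st[1:,4]>60],c[1:][st[1:,4]>60])
t=(abs(grab_frame("top")["image"][:,:,::-1].astype(int))).astype(np.uint8); cv2.imwrite("pics/top3.png",t)
print("pred ends",wproj(w,S2W(s,[[-.11,-.078,.196],[-.226,-.078,.196],[-.168,-.078,.196]])))
cv2.imwrite("pics/w3.png",im)
E
```

```text
time_s: 8.22
position: [0.4569, -0.0976, 0.3377]
t 8.225 tcp [ 0.4569 -0.0976  0.3377] yaw 2.9457 F [ 0.25 -0.18  1.08] w 1.0 tool-shift [-0.     -0.0014  0.0017] q [-0.59 -0.16  0.69  1.72  0.07  1.54  1.46]
[[ 611   58   26   22  174]
 [ 554   65   29   31  425]
 [ 609   67   28   22  191]
 [ 610   78   24   19  133]
 [ 557   90   18   10   72]
 [ 297  182   33  131 3428]
 [  16  230   27   43  262]
 [ 539  273   52   61 2268]
 [   0  416   25   64  752]
 [ 470  449   56   31 1020]] [[623.12068966  68.08045977]
 [565.64        78.89647059]
 [621.90575916  77.60732984]
 [620.7443609   86.73684211]
 [565.77777778  95.26388889]
 [313.15431739 248.13302217]
 [ 32.30152672 244.12977099]
 [564.92460317 303.38095238]
 [  8.20079787 450.90691489]
 [501.19019608 466.7754902 ]]
pred ends [[310.85842173 308.19769275]
 [308.37000682 173.90357701]
 [309.59930578 245.22214944]]
```

View pics/w3.png

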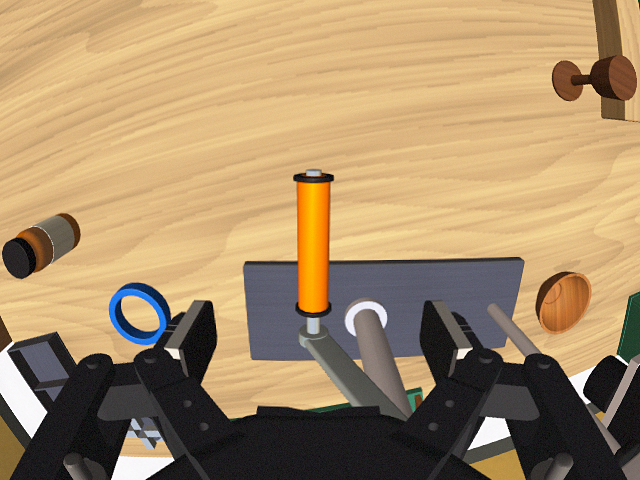

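The wrist view shows the grip centred near (313,248), lined up between the fingers, with the tiller and pivot beyond it and a clear way down. I'll triangulate it and build the boom-angle tracker from the scene camera.

```bash
cat > trk.py <<'E'
from h import *
from bench import status, grab_frame
import cv2,pickle,os
from scipy.optimize import minimize_scalar
cs,ct=pickle.load(open("cams.pkl","rb")); s=np.load("stand.npy")
def gray(n=1): return np.mean([cv2.cvtColor(grab_frame("scene")["image"],cv2.COLOR_RGB2GRAY).astype(np.float32) for _ in range(n)],0).astype(np.float32)
def rot(P,th):  # rotate stand-frame points about pivot by th (nose up)
    y,z=P[:,1],P[:,2]-.38; c,n=np.cos(th),np.sin(th); return np.c_[P[:,0],c*y-n*z,.38+n*y+c*z]
def back(uv,x0):
    K,t,R=cs; d=np.c_[uv,np.ones(len(uv))]@np.linalg.inv(K).T@R.T
    c,n=np.cos(s[2]),np.sin(s[2]); ex=np.array([c,n,0]); o=t-np.array([s[0],s[1],0])
    k=(x0-o@ex)/(d@ex); P=o+d*k[:,None]; return np.c_[P@ex,P@np.array([-n,c,0]),P[:,2]]
hw=.016
def mask():
    m=np.zeros((480,640),np.uint8)
    for ys in ((.07,.285),(-.20,-.10)):
        c=[(x,y*np.cos(.2)-z*np.sin(-.2),.38+y*np.sin(-.2)+z*np.cos(.2)) for y in ys for x in(-hw,hw) for z in (-hw,hw)]
        h=cv2.convexHull(proj(cs,S2W(s,c)).astype(np.float32)); cv2.fillConvexPoly(m,np.round(h).astype(np.int32),255)
    return cv2.dilate(m,np.ones((3,3),np.uint8))
def measure(img,guess=None):
    ref=np.load("ref.npy"); v,u=np.nonzero(np.load("mask.npy")); P=back(np.c_[u,v].astype(float),0.0); a=ref[v,u]
    b=cv2.GaussianBlur(img,(0,0),.8)
    def cost(th):
        q=proj(cs,S2W(s,rot(P,th))).astype(np.float32)
        e=cv2.remap(b,q[:,:1],q[:,1:],cv2.INTER_CUBIC)[:,0]-a; return np.mean(np.minimum(np.abs(e),40)**2)
    g=np.arange(-.02,.43,.01); c=[cost(t) for t in g]; t0=g[int(np.argmin(c))]
    r=minimize_scalar(cost,bounds=(t0-.012,t0+.012),method="bounded",options={"xatol":1e-4}); return r.x,r.fun
def lean():
    # stand-frame of grasp-> lean of tiller from TCP y (grip offset stored at grasp)
    o=status.observe(); R=np.array(o["ee_rot"]); p=np.array(o["position"]); d=p-[s[0],s[1],0]
    c,n=np.cos(s[2]),np.sin(s[2]); return o,np.array([c*d[0]+n*d[1],-n*d[0]+c*d[1],d[2]])
E
python3 - <<'E'
from trk import *
img=gray(6); np.save("ref.npy",cv2.GaussianBlur(img,(0,0),.8)); m=mask(); np.save("mask.npy",m)
print([measure(gray())[0].round(4) for _ in range(3)])
w=cam(pickle.load(open("w3.pkl","rb")))
r=least_squares(lambda P:np.r_[(wproj(w,P)-[313.2,248.]).ravel(),(proj(ct,P)-[335.5,252]).ravel()],[.47,-.1,.19]); print(r.x,r.fun)
G=r.x; ax=np.array([np.cos(s[2]),np.sin(s[2]),0]); g=G-ax*.022; print("target grasp",g)
todo([g[0],g[1],.196-.024])
v=img.copy(); v[m>0]=v[m>0]*.5+120; a=img[220:380,220:480];b=v[220:380,220:480]
cv2.imwrite("pics/mask.png",cv2.resize(np.vstack([a,b]),None,fx=1.8,fy=1.8))
E
```

```text
[np.float64(0.0001), np.float64(0.0001), np.float64(0.0001)]
[ 0.47513467 -0.099754    0.21339077] [-0.08908303  0.01345633 -0.35335587 -0.03066475]
target grasp [ 0.45351239 -0.09569485  0.21339077]
t 8.775 tcp [ 0.4566 -0.099   0.3365] yaw 2.9434 F [ 0.19  0.25 -0.56] w 0.999 tool-shift [ 0.0031 -0.0026  0.1645] q [-0.59 -0.16  0.69  1.72  0.07  1.54  1.46][ WARN:0@7.335] global loadsave.cpp:1063 imwrite_ Unsupported depth image for selected encoder is fallbacked to CV_8U.
```

View pics/mask.png

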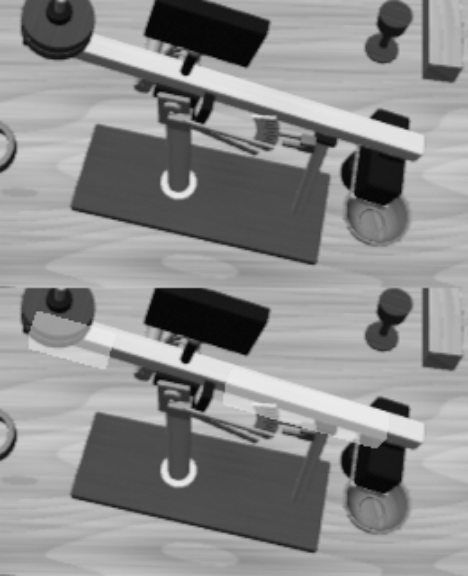

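The boom tube actually sits higher in the image than the mask, because its centreline is about 20 mm above the pivot. I'll correct the mask, and descend and grasp.

```bash
python3 -m handwheel '[{"gripper":1,"x":0.003,"y":-0.0025,"z":0.04,"roll":0},{"gripper":1,"x":0,"y":0,"z":0.05,"roll":0},{"gripper":1,"x":0,"y":0,"z":0.045,"roll":0},{"gripper":1,"x":0,"y":0,"z":0.0275,"roll":0},{"gripper":1,"x":0,"y":0,"z":0,"roll":0}]'
python3 - <<'E'
from trk import *
tb=lambda x,y,z: proj(cs,S2W(s,[[x,y*np.cos(.2)+z*np.sin(.2),.38-y*np.sin(.2)+z*np.cos(.2)]]))[0]
print("nose end lower/right in image ~(455,303),(450,308); upper-right (455,295)")
for zc in (.0,.02,.03,.04): print(zc,[tb(x,y,zc+dz).round(1) for y in(.27,.3) for x,dz in((-hw,hw),(hw,hw),(hw,-hw))])
print(measure(gray()),lean()[1],status.observe()["ft_force"])
E
```

```text
time_s: 9.4
position: [0.452, -0.0955, 0.1723]
ee_rot: [[-0.98, 0.197, -0.002], [0.197, 0.98, 0.032], [0.008, 0.031, -0.999]]
ft_force: [-0.8, 0.2, 0.1]
width: 0.996
grip_force: 0.0
nose end lower/right in image ~(455,303),(450,308); upper-right (455,295)
0.0 [array([428.6, 288.7]), array([427.4, 300.5]), array([422.2, 305.2]), array([440.2, 292. ]), array([439.1, 303.9]), array([433.7, 308.5])]
0.02 [array([432. , 285.5]), array([430.7, 297.5]), array([425.4, 302.3]), array([443.7, 288.9]), array([442.6, 300.9]), array([437. , 305.6])]
0.03 [array([433.7, 283.9]), array([432.4, 295.9]), array([427. , 300.8]), array([445.5, 287.3]), array([444.4, 299.4]), array([438.7, 304.2])]
0.04 [array([435.4, 282.2]), array([434.2, 294.3]), array([428.7, 299.3]), array([447.3, 285.7]), array([446.3, 297.9]), array([440.5, 302.7])]
(np.float64(7.143060629387415e-05), np.float32(0.2750257)) [-0.19394049 -0.07558124  0.17390566] [ 0.21585573 -0.39868328  0.86699014]
```

```bash
python3 - <<'E'
from trk import *
m=np.zeros((480,640),np.uint8)
for p in ([(348,263.5),(457,295),(456,304.5),(448,309),(345,279)],[(275,241),(302,249),(300,261),(273,251)]):
    cv2.fillConvexPoly(m,np.round(p).astype(np.int32),255)
np.save("mask.npy",cv2.dilate(m,np.ones((3,3),np.uint8)))
r=np.load("ref.npy"); print("edge pts check",[(int(r[y,x])) for x,y in((400,275),(400,280),(400,285),(400,290),(400,295))])
for c in (360,400,440):
    col=r[255:325,c]; g=np.diff(col); print(c,255+np.argsort(-abs(g))[:5],g[np.argsort(-abs(g))[:5]].round(0))
E
python3 -m handwheel '[{"gripper":-1,"x":0,"y":0,"z":0,"roll":0},{"gripper":-1,"x":0,"y":0,"z":0,"roll":0},{"gripper":-1,"x":0,"y":0,"z":0,"roll":0},{"gripper":-1,"x":0,"y":0,"z":0,"roll":0},{"gripper":-1,"x":0,"y":0,"z":0,"roll":0}]' 40
python3 - <<'E'
from trk import *
print(measure(gray()),lean()[1])
E
```

```text
edge pts check [180, 226, 225, 105, 45]
360 [276 282 277 281 302] [-54.  50. -43.  38. -37.]
400 [289 288 315 316 300] [-51. -48. -42. -29.  25.]
440 [289 290 282 301 283] [ 78.  63. -57. -55. -52.]
time_s: 10.07
position: [0.4541, -0.0954, 0.1745]
ee_rot: [[-0.98, 0.197, 0.004], [0.197, 0.98, 0.033], [0.003, 0.033, -0.999]]
ft_force: [0.2, 1.6, 3.0]
width: 0.294
grip_force: 39.1
(np.float64(-0.00010216911505584884), np.float32(0.21039829)) [-0.19324989 -0.07500619  0.17445842]
```

The grip is held (25 mm opening, 39 N). I'll make a planner for the arc, and a boom state estimator that propagates between measurements.

```bash
cat > plan.py <<'E'
import numpy as np
def tool(L):
    y=.2*(np.sin(L)+np.sin(.4)); z=-.2*(np.cos(L)-np.cos(.4))
    return np.array([y+.033*z, .033*y-z])*1e3  # mm, tool y and z shift from grasp
def Lof(ymm):  # commanded tool y (mm) -> lean
    from scipy.optimize import brentq
    return brentq(lambda L:tool(L)[0]-ymm,-.8,.8)
E
python3 - <<'E'
from plan import *
for L in np.arange(-.4,.21,.05): print(round(L,2),tool(L).round(1),end='; ')
E
```

```text
-0.4 [0. 0.]; -0.35 [9.2 4. ]; -0.3 [18.6  7.5]; -0.25 [28.1 10.5]; -0.2 [37.8 13.1]; -0.15 [47.5 15.1]; -0.1 [57.4 16.7]; -0.05 [67.4 17.8]; -0.0 [77.4 18.4]; 0.05 [87.4 18.4]; 0.1 [97.4 18. ]; 0.15 [107.3  17.1]; 0.2 [117.2  15.7];
```

```bash
python3 -m handwheel '[{"gripper":-1,"x":0,"y":0.0045,"z":0.002,"roll":0},{"gripper":-1,"x":0,"y":0.0046,"z":0.0019,"roll":0},{"gripper":-1,"x":0,"y":0.0047,"z":0.0018,"roll":0},{"gripper":-1,"x":0,"y":0.0047,"z":0.0017,"roll":0},{"gripper":-1,"x":0,"y":0.0048,"z":0.0016,"roll":0}]'
python3 -m handwheel '[{"gripper":-1,"x":0,"y":0.0048,"z":0.0015,"roll":0},{"gripper":-1,"x":0,"y":0.0048,"z":0.0013,"roll":0},{"gripper":-1,"x":0,"y":0.0048,"z":0.0012,"roll":0},{"gripper":-1,"x":0,"y":0.0049,"z":0.0011,"roll":0},{"gripper":-1,"x":0,"y":0.0049,"z":0.001,"roll":0}]'
python3 - <<'E'
from trk import *
print(measure(gray()),lean()[1])
print(status.observe()["ft_force"],status.observe()["moment"])
E
```

```text
time_s: 10.75
position: [0.4589, -0.0722, 0.1661]
ee_rot: [[-0.98, 0.197, 0.004], [0.197, 0.98, 0.032], [0.002, 0.032, -0.999]]
ft_force: [0.1, 0.9, 6.4]
width: 0.289
grip_force: 39.3
time_s: 11.38
position: [0.4637, -0.0488, 0.1609]
ee_rot: [[-0.98, 0.197, 0.004], [0.197, 0.98, 0.032], [0.002, 0.032, -0.999]]
ft_force: [-0.3, -0.7, 6.8]
width: 0.289
grip_force: 39.4
(np.float64(-8.38943236130859e-05), np.float32(0.33906305)) [-0.19243386 -0.02680564  0.16077256]
[ 0.63682429 -0.21236587  5.47788537] [-0.03326109 -0.09230869 -0.11136988]
```

```bash
cat > m.py <<'E'
from trk import *
t0=status.observe()["time_s"]; th,c=measure(gray()); o,p=lean(); y=p[1]-.0029; L=np.arcsin(y/.2)
print(f"MEAS t={t0:.3f} th={th:.4f} c={c:.2f} L={L:.4f} stand={p.round(4)} F={np.array(o['ft_force']).round(1)}")
open("log.txt","a").write(f"{t0:.3f} {th:.5f} {L:.5f}\n")
E
python3 -m handwheel '[{"gripper":-1,"x":0,"y":0.002,"z":0.0004,"roll":0},{"gripper":-1,"x":0,"y":0.002,"z":0.0003,"roll":0},{"gripper":-1,"x":0,"y":0.002,"z":0.0003,"roll":0},{"gripper":-1,"x":0,"y":0.002,"z":0.0003,"roll":0},{"gripper":-1,"x":0,"y":0.0019,"z":0.0003,"roll":0}]' | head -1; python3 m.py
```

```text
time_s: 12.05
MEAS t=12.050 th=-0.0001 c=0.92 L=-0.1030 stand=[-0.1923 -0.0177  0.1596] F=[-0.3 -1.3  7.2]
```

```bash
python3 -m handwheel '[{"gripper":-1,"x":0,"y":0.002,"z":0.0003,"roll":0},{"gripper":-1,"x":0,"y":0.002,"z":0.0002,"roll":0},{"gripper":-1,"x":0,"y":0.002,"z":0.0002,"roll":0}]' | head -1; python3 m.py
```

```text
time_s: 12.48
MEAS t=12.475 th=-0.0001 c=1.47 L=-0.0737 stand=[-0.1922 -0.0118  0.1591] F=[-0.  -1.6  5.8]
```

```bash
python3 -m handwheel '[{"gripper":-1,"x":0,"y":0.002,"z":0.0002,"roll":0},{"gripper":-1,"x":0,"y":0.002,"z":0.0002,"roll":0},{"gripper":-1,"x":0,"y":0.002,"z":0.0001,"roll":0},{"gripper":-1,"x":0,"y":0.002,"z":0.0001,"roll":0}]' | head -1; python3 m.py
```

```text
time_s: 13.02
MEAS t=13.025 th=-0.0001 c=2.35 L=-0.0348 stand=[-0.1921 -0.0041  0.1587] F=[-0.7 -2.7  5.5]
```

Run:
```python
from trk import *
img=gray(); print(measure(img))
ref=np.load("ref.npy"); m=np.load("mask.npy"); d=abs(cv2.GaussianBlur(img,(0,0),.8)-ref)*(m>0)
v,u=np.nonzero(d>6); print(len(v),u.min() if len(u) else 0,u.max() if len(u) else 0, np.histogram(u,bins=[260,310,345,360,380,400,420,440,460])[0])
m[:,:310]=0; v,u=np.nonzero(d>6)
import sys
M=np.array([[1,0,.3],[0,1,-.5]],np.float32); sh=cv2.warpAffine(ref,M,(640,480)); 
print("synthetic shift up .5px:",measure(sh))
```

```text
(np.float64(-4.1289567112450395e-05), np.float32(2.6111314))
1 301 301 [1 0 0 0 0 0 0 0]
synthetic shift up .5px: (np.float64(0.010705924802399583), np.float32(94.292915))
```

```bash
python3 -m handwheel '[{"gripper":-1,"x":0,"y":0.002,"z":0.0001,"roll":0},{"gripper":-1,"x":0,"y":0.002,"z":0.0001,"roll":0},{"gripper":-1,"x":0,"y":0.002,"z":0.0001,"roll":0},{"gripper":-1,"x":0,"y":0.002,"z":0,"roll":0}]' | head -1; python3 m.py
```

```text
time_s: 13.62
MEAS t=13.625 th=-0.0000 c=3.59 L=0.0040 stand=[-0.192   0.0037  0.1585] F=[-0.1 -1.4  6.1]
```

```bash
python3 -m handwheel '[{"gripper":-1,"x":0,"y":0.002,"z":0,"roll":0},{"gripper":-1,"x":0,"y":0.002,"z":0,"roll":0},{"gripper":-1,"x":0,"y":0.002,"z":0,"roll":0},{"gripper":-1,"x":0,"y":0.002,"z":-0.0001,"roll":0}]' | head -1; python3 m.py
```

```text
time_s: 14.18
MEAS t=14.175 th=-0.0002 c=4.27 L=0.0438 stand=[-0.1919  0.0117  0.1588] F=[ 0.2 -2.4  5.2]
```

```bash
python3 -m handwheel '[{"gripper":-1,"x":0,"y":0.002,"z":-0.0001,"roll":0},{"gripper":-1,"x":0,"y":0.002,"z":-0.0001,"roll":0},{"gripper":-1,"x":0,"y":0.002,"z":-0.0001,"roll":0}]' | head -1; python3 m.py
```

```text
time_s: 14.6
MEAS t=14.600 th=0.0018 c=6.63 L=0.0792 stand=[-0.1918  0.0187  0.1593] F=[ 3.5 -3.5  2.8]
```

Lift-off is just starting (θ=0.0018 at L≈0.07). Now a compact estimator and planner: fit state and trim, then solve for the next grip increments.

```bash
cat > m.py <<'E'
import sys
from trk import *
from plan import *
t0=status.observe()["time_s"]; th,c=measure(gray()); o,p=lean()
print(f"MEAS t={t0:.3f} th={th:.4f} c={c:.1f} Lm={np.arcsin((p[1]-.0029)/.2):.4f} z={p[2]:.4f} F={np.array(o['ft_force']).round(1)}")
open("log.txt","a").write(f"{t0:.3f} {th:.5f}\n")
if len(sys.argv)>1:
    d=[float(x) for x in sys.argv[1].split(",")]; k=np.loadtxt("cmd.txt",ndmin=2); y=k[-1,1]
    with open("cmd.txt","a") as f:
        t=t0-.125*len(d); f.write(f"{t:.3f} {y:.2f}\n")
        for x in d: t+=.125; y+=x; f.write(f"{t:.3f} {y:.2f}\n")
E
cat > est.py <<'E'
import sys; from plan import *; from scipy.optimize import least_squares
from bench import status
np.set_printoptions(precision=4,suppress=True,linewidth=200)
TAU,H,D=.04,.005,.187; W=float(sys.argv[2]) if len(sys.argv)>2 else 3.
k=np.loadtxt("cmd.txt",ndmin=2); m=np.loadtxt("log.txt",ndmin=2); now=status.observe()["time_s"]
ts=max(14.2,now-W); m=m[m[:,0]>=ts]; ts=m[0,0] if ts>14.2 else ts
Lc=lambda t: np.interp(t-TAU,k[:,0],[Lof(y) for y in k[:,1]])
def sim(th,w,L,a,c,Ll,dt=H):
    out=[]
    for l in L:
        acc=a*(l-Ll)+c*th-D*w; w+=acc*dt; th+=w*dt
        if th<0: th,w=0,max(w,0)
        out.append((th,w))
    return np.array(out)
T=np.arange(ts,now+H/2,H)+H; LT=Lc(T)
park=ts<=14.21
def res(p):
    o=sim(0 if park else p[3],0 if park else p[4],LT,*p[:3]); return np.r_[(np.interp(m[:,0],np.r_[ts,T],np.r_[0 if park else p[3],o[:,0]])-m[:,1])/.0015,(p[0]-8.88)/.5,(p[1]-3.64)/.5,(p[2]-.055)/.1,p[4]/5]
x0=[8.88,3.64,.055,m[0,1],0.]
r=least_squares(res,x0,x_scale=[1,1,.02,.01,.05]); a,c,Ll=r.x[:3]; o=sim(0 if park else r.x[3],0 if park else r.x[4],LT,a,c,Ll)
th,w=o[-1]; print(f"now={now:.3f} th={th:.4f} w={w:.4f} a={a:.2f} c={c:.2f} Ll={Ll:.4f} resid(mrad)",((r.fun[:len(m)])*1.5).round(1))
# plan: argv1 = "target:duration" quintic from current state
tg,du=map(float,sys.argv[1].split(":")); N=14; h=.125; n=int(h/H)
A=np.array([[1,0,0,0,0,0],[0,1,0,0,0,0],[0,0,2,0,0,0]]); B=np.array([[1,du,du**2,du**3,du**4,du**5],[0,1,2*du,3*du**2,4*du**3,5*du**4],[0,0,2,6*du,12*du**2,20*du**3]])
q=np.linalg.solve(np.vstack([A,B]),[th,w,0,tg,0,0]); tt=np.arange(1,N*n+1)*H
ref=np.where(tt<du,np.polyval(q[::-1],np.minimum(tt,du)),tg)
y0=k[-1,1]; L0=Lof(y0)
def run(dy):
    kk=np.r_[-1,np.arange(N+1)*h]; yy=np.r_[y0,y0+np.r_[0,np.cumsum(dy)]]; Ls=[Lof(v) for v in yy]
    hist=np.interp(tt-TAU,kk,Ls); return sim(th,w,hist,a,c,Ll)
lam=.4
f=lambda dy: np.r_[(run(dy)[::5,0]-ref[::5])/.004, lam*np.diff(np.r_[0,dy]), .15*dy]
dy=least_squares(f,np.zeros(N)).x; o=run(dy)
print("dy mm",dy.round(1)); print("pred th",o[n-1::n,0].round(3)); print("y0",y0,"L",round(L0,4),"dz for next rows:",[float((tool(Lof(y0+s))[1]-tool(L0)[1]).round(2)) for s in np.cumsum(dy)[:6]])
E
printf "14.225 87.4\n14.600 93.4\n" > cmd.txt; cat log.txt; python3 est.py .28:3.0
```

```text
12.050 -0.00005 -0.10301
12.475 -0.00007 -0.07373
13.025 -0.00006 -0.03484
13.625 -0.00004 0.00404
14.175 -0.00016 0.04383
14.600 0.00177 0.07916
now=14.650 th=0.0033 w=0.0319 a=8.88 c=3.64 Ll=0.0576 resid(mrad) [0.]
dy mm [-5.1 -1.3  1.6  1.7  0.1 -1.4 -2.2 -2.3 -2.2 -2.1 -2.  -1.8 -1.5 -1.3]
pred th [0.009 0.015 0.022 0.029 0.037 0.049 0.063 0.08  0.098 0.117 0.137 0.156 0.176 0.196]
y0 93.4 L 0.0802 dz for next rows: [0.18, 0.2, 0.17, 0.12, 0.12, 0.16]
```

```bash
awk '{print $1,$2}' log.txt > l2 && mv l2 log.txt; sed -i 's#/.004, lam#/.008, lam#; s/^lam=.4/lam=.6/' est.py
python3 -m handwheel '[{"gripper":-1,"x":0,"y":0,"z":0,"roll":0},{"gripper":-1,"x":0,"y":-0.001,"z":0,"roll":0}]' | head -1; python3 m.py 0,-1
python3 -m handwheel '[{"gripper":-1,"x":0,"y":-0.002,"z":0.0001,"roll":0},{"gripper":-1,"x":0,"y":-0.001,"z":0.0001,"roll":0}]' | head -1; python3 m.py -2,-1
python3 est.py .28:2.4
```

```text
time_s: 14.9
MEAS t=14.900 th=0.0195 c=17.6 Lm=0.0720 z=0.1592 F=[ 3.5 -3.3  3.7]
time_s: 15.2
MEAS t=15.200 th=0.0534 c=52.3 Lm=0.0574 z=0.1590 F=[ 4.1 -3.4  3.6]
now=15.250 th=0.0624 w=0.1606 a=8.84 c=3.54 Ll=0.0573 resid(mrad) [ 0.1 -1.4  0.5]
dy mm [-6.7 -5.6 -2.6 -0.4  0.2 -0.2 -1.  -1.6 -1.9 -1.8 -1.6 -1.3 -1.2 -1.1]
pred th [0.084 0.107 0.129 0.148 0.164 0.179 0.194 0.208 0.222 0.236 0.247 0.257 0.265 0.27 ]
y0 89.4 L 0.0602 dz for next rows: [0.07, -0.04, -0.15, -0.17, -0.16, -0.17]
```

```bash
python3 -m handwheel '[{"gripper":-1,"x":0,"y":-0.0065,"z":0.0001,"roll":0},{"gripper":-1,"x":0,"y":-0.0055,"z":-0.0001,"roll":0}]' | head -1; python3 m.py -6.5,-5.5
python3 -m handwheel '[{"gripper":-1,"x":0,"y":-0.0035,"z":-0.0001,"roll":0}]' | head -1; python3 m.py -3.5
python3 est.py .28:2.2
```

```text
time_s: 15.5
MEAS t=15.500 th=0.0972 c=73.8 Lm=-0.0072 z=0.1587 F=[ 4.1 -3.5  4.4]
time_s: 15.68
MEAS t=15.675 th=0.1149 c=79.6 Lm=-0.0220 z=0.1587 F=[ 3.8 -2.7  5.3]
now=15.725 th=0.1200 w=0.0617 a=9.23 c=2.47 Ll=0.0577 resid(mrad) [ 0.1 -1.5 -1.3 -0.6  1.1]
dy mm [ 9.   6.   0.5 -3.2 -4.3 -3.5 -2.1 -1.  -0.4 -0.2 -0.3 -0.3 -0.3 -0.3]
pred th [0.125 0.128 0.135 0.147 0.162 0.18  0.197 0.212 0.226 0.238 0.249 0.258 0.267 0.275]
y0 73.9 L -0.0173 dz for next rows: [0.25, 0.19, 0.18, 0.24, 0.24, 0.17]
```

```bash
python3 -m handwheel '[{"gripper":-1,"x":0,"y":0.006,"z":0.0001,"roll":0},{"gripper":-1,"x":0,"y":0.003,"z":0,"roll":0}]' | head -1; python3 m.py 6,3
python3 -m handwheel '[{"gripper":-1,"x":0,"y":-0.001,"z":0,"roll":0}]' | head -1; python3 m.py -1
python3 est.py .28:2.2
```

```text
time_s: 15.98
MEAS t=15.975 th=0.1248 c=83.9 Lm=0.0284 z=0.1588 F=[ 4.7 -3.5  4.8]
time_s: 16.15
MEAS t=16.150 th=0.1308 c=82.8 Lm=0.0197 z=0.1587 F=[ 4.7 -3.1  4.4]
now=16.200 th=0.1308 w=0.0198 a=9.21 c=2.52 Ll=0.0578 resid(mrad) [ 0.  -1.7 -1.7 -1.1  0.8  1.9 -1.1]
dy mm [ 1.4  1.2  0.3 -0.5 -1.2 -1.5 -1.7 -1.7 -1.7 -1.6 -1.4 -1.2 -1.1 -1.1]
pred th [0.133 0.137 0.142 0.15  0.16  0.172 0.186 0.2   0.215 0.23  0.243 0.255 0.265 0.272]
y0 81.9 L 0.0227 dz for next rows: [0.01, 0.01, 0.01, 0.01, 0.01, -0.0]
```

```bash
python3 -m handwheel '[{"gripper":-1,"x":0,"y":0.001,"z":0,"roll":0},{"gripper":-1,"x":0,"y":0,"z":0,"roll":0}]' | head -1; python3 m.py 1,0
python3 -m handwheel '[{"gripper":-1,"x":0,"y":-0.001,"z":0,"roll":0},{"gripper":-1,"x":0,"y":-0.0015,"z":0,"roll":0}]' | head -1; python3 m.py -1,-1.5
python3 est.py .28:1.8
```

```text
time_s: 16.45
MEAS t=16.450 th=0.1468 c=89.7 Lm=0.0253 z=0.1587 F=[ 4.4 -2.9  3. ]
time_s: 16.75
MEAS t=16.750 th=0.1741 c=99.4 Lm=0.0119 z=0.1587 F=[ 4.4 -2.6  4.4]
now=16.800 th=0.1652 w=0.0019 a=-0.27 c=-1.54 Ll=0.5666 resid(mrad) [  8.8  10.3   1.9 -13.4 -14.2   3.   10.3  10.9  -9.2]Traceback (most recent call last):
  File "est.py", line 33, in <module>
    dy=least_squares(f,np.zeros(N)).x; o=run(dy)
       ~~~~~~~~~~~~~^^^^^^^^^^^^^^^
    return func(*args, **kwargs)
    result = trf(vector_fun.fun, vector_fun.jac, x0, f0, J0, lb, ub, ftol, xtol,
                 gtol, max_nfev, x_scale, loss_function, tr_solver,
                 tr_options.copy(), verbose, callback=callback_wrapped)
    return trf_no_bounds(
        fun, jac, x0, f0, J0, ftol, xtol, gtol, max_nfev, x_scale,
        loss_function, tr_solver, tr_options, verbose, callback=callback)
    f_new = fun(x_new)
    self._update_fun()
    ~~~~~~~~~~~~~~~~^^
    self.f = self.fun_wrapped(xp_copy(self.x))
             ~~~~~~~~~~~~~~~~^^^^^^^^^^^^^^^^^
    return np.atleast_1d(self.fun(x))
                         ~~~~~~~~^^^
    return self.f(x, *self.args, **self.kwargs)
           ~~~~~~^^^^^^^^^^^^^^^^^^^^^^^^^^^^^^
  File "est.py", line 32, in <lambda>
    f=lambda dy: np.r_[(run(dy)[::5,0]-ref[::5])/.008, lam*np.diff(np.r_[0,dy]), .15*dy]
                        ~~~^^^^
  File "est.py", line 29, in run
    kk=np.r_[-1,np.arange(N+1)*h]; yy=np.r_[y0,y0+np.r_[0,np.cumsum(dy)]]; Ls=[Lof(v) for v in yy]
                                                                               ~~~^^^
  File "plan.py", line 7, in Lof
    return brentq(lambda L:tool(L)[0]-ymm,-.8,.8)
    r = _zeros._brentq(f, a, b, xtol, rtol, maxiter, args, full_output, disp)
ValueError: f(a) and f(b) must have different signs
```

```bash
sed -i 's#^x0=.*#x0=[9.0,3.0,.055,m[0,1],(m[1,1]-m[0,1])/(m[1,0]-m[0,0])]#; s#(p\[0\]-8.88)/.5,(p\[1\]-3.64)/.5,(p\[2\]-.055)/.1#(p[0]-9)/.2,(p[1]-3.0)/.4,(p[2]-.057)/.015#' est.py; python3 est.py .28:1.8 1.4;  python3 est.py .28:1.8 1.1| head -1
```

```text
now=16.800 th=0.1809 w=0.1219 a=9.00 c=2.97 Ll=0.0581 resid(mrad) [ 0.2 -0.5  0.6 -0.  -0.5  0.2]
dy mm [-4.7 -4.  -1.9 -0.2  0.4  0.4  0.  -0.3 -0.4 -0.4 -0.3 -0.2 -0.1 -0.1]
pred th [0.197 0.214 0.228 0.24  0.25  0.257 0.263 0.268 0.273 0.276 0.278 0.28  0.28  0.279]
y0 80.4 L 0.0152 dz for next rows: [-0.14, -0.34, -0.47, -0.48, -0.45, -0.43]
now=16.800 th=0.1805 w=0.1180 a=9.00 c=2.97 Ll=0.0594 resid(mrad) [-0.   0.  -0.1  0. ]
```

```bash
python3 -m handwheel '[{"gripper":-1,"x":0,"y":-0.0045,"z":-0.0001,"roll":0},{"gripper":-1,"x":0,"y":-0.004,"z":-0.0002,"roll":0}]' | head -1; python3 m.py -4.5,-4
python3 -m handwheel '[{"gripper":-1,"x":0,"y":-0.0015,"z":-0.0001,"roll":0}]' | head -1; python3 m.py -1.5
python3 est.py .28:1.5 1.4
```

```text
time_s: 17.05
MEAS t=17.050 th=0.2099 c=107.9 Lm=-0.0316 z=0.1588 F=[ 5.6 -2.4  3.9]
time_s: 17.23
MEAS t=17.225 th=0.2270 c=113.9 Lm=-0.0365 z=0.1588 F=[ 4.8 -1.9  4.3]
now=17.275 th=0.2316 w=0.0756 a=9.01 c=2.92 Ll=0.0592 resid(mrad) [-0.2  0.2  0.2 -0.2 -0.2  0.2]
dy mm [ 2.4  1.1 -0.7 -1.6 -1.6 -0.9 -0.2  0.4  0.6  0.6  0.6  0.5  0.4  0.4]
pred th [0.24  0.247 0.253 0.26  0.267 0.273 0.277 0.279 0.28  0.28  0.28  0.28  0.28  0.28 ]
y0 70.4 L -0.0348 dz for next rows: [0.15, 0.21, 0.17, 0.08, -0.02, -0.09]
```

```bash
python3 -m handwheel '[{"gripper":-1,"x":0,"y":0.002,"z":0.0001,"roll":0},{"gripper":-1,"x":0,"y":0.001,"z":0,"roll":0}]' | head -1; python3 m.py 2,1
python3 -m handwheel '[{"gripper":-1,"x":0,"y":-0.0005,"z":0,"roll":0},{"gripper":-1,"x":0,"y":-0.0015,"z":-0.0001,"roll":0}]' | head -1; python3 m.py -0.5,-1.5
python3 est.py .28:1.2 1.4
```

```text
time_s: 17.52
MEAS t=17.525 th=0.2474 c=120.5 Lm=-0.0190 z=0.1587 F=[ 4.2 -2.2  2.9]
time_s: 17.82
MEAS t=17.825 th=0.2709 c=130.9 Lm=-0.0309 z=0.1588 F=[ 4.8 -1.9  3.2]
now=17.875 th=0.2749 w=0.0811 a=9.00 c=3.07 Ll=0.0595 resid(mrad) [ 0.4 -1.  -0.2  1.2 -0.5]
dy mm [-5.  -3.6 -0.5  2.   3.1  2.8  1.8  0.6 -0.4 -0.9 -1.  -0.9 -0.9 -0.8]
pred th [0.285 0.294 0.298 0.299 0.295 0.29  0.285 0.281 0.279 0.279 0.279 0.28  0.28  0.28 ]
y0 71.4 L -0.0298 dz for next rows: [-0.37, -0.72, -0.78, -0.57, -0.29, -0.07]
```

```bash
sed -i 's/th,c=measure(gray())/im=grab_frame("scene")["image"]; np.save(f"f_{t0:.3f}.npy",im); th,c=measure(cv2.cvtColor(im,cv2.COLOR_RGB2GRAY).astype(np.float32))/' m.py
python3 -m handwheel '[{"gripper":-1,"x":0,"y":-0.0055,"z":-0.0004,"roll":0},{"gripper":-1,"x":0,"y":-0.004,"z":-0.0004,"roll":0}]' | head -1; python3 m.py -5.5,-4
python3 -m handwheel '[{"gripper":-1,"x":0,"y":0,"z":0,"roll":0}]' | head -1; python3 m.py 0
python3 est.py .28:1.2 1.4
```

```text
time_s: 18.12
MEAS t=18.125 th=0.2958 c=141.0 Lm=-0.0799 z=0.1593 F=[ 4.2 -2.   4.3]
time_s: 18.3
MEAS t=18.300 th=0.3007 c=142.9 Lm=-0.0762 z=0.1593 F=[ 5.1 -1.5  3.3]
now=18.350 th=0.3010 w=-0.0091 a=9.01 c=2.98 Ll=0.0553 resid(mrad) [ 0.  -0.3  0.6 -0.2 -0.5  0.4]
dy mm [ 5.5  3.9  1.  -0.9 -1.3 -0.8 -0.1  0.3  0.4  0.3  0.2  0.1  0.1  0.1]
pred th [0.298 0.292 0.288 0.285 0.284 0.283 0.283 0.282 0.281 0.28  0.28  0.28  0.28  0.281]
y0 61.9 L -0.0775 dz for next rows: [0.53, 0.82, 0.88, 0.83, 0.74, 0.69]
```

```bash
python3 -m handwheel '[{"gripper":-1,"x":0,"y":0.005,"z":0.0005,"roll":0},{"gripper":-1,"x":0,"y":0.0035,"z":0.0003,"roll":0}]' | head -1; python3 m.py 5,3.5
python3 -m handwheel '[{"gripper":-1,"x":0,"y":0.0005,"z":0,"roll":0}]' | head -1; python3 m.py 0.5
python3 est.py .28:1.2 1.4
python3 - <<'E'
import numpy as np,cv2,glob
a=np.load("f_18.300.npy")[:,:,::-1]; b=cv2.imread("pics/scene0.png")
f=lambda i: cv2.resize(i[275:315,320:410],None,fx=8,fy=7,interpolation=cv2.INTER_CUBIC)
cv2.imwrite("pics/idx.png",np.vstack([f(a),f(b)]))
E
```

```text
time_s: 18.6
MEAS t=18.600 th=0.2963 c=142.4 Lm=-0.0305 z=0.1588 F=[ 4.5 -0.7  2.6]
time_s: 18.77
MEAS t=18.775 th=0.2981 c=142.6 Lm=-0.0311 z=0.1588 F=[ 4.5 -1.5  3.2]
now=18.825 th=0.2965 w=0.0041 a=8.97 c=3.16 Ll=0.0580 resid(mrad) [ 0.8 -1.5 -1.2  1.2  2.3 -1.7]
dy mm [-4.  -2.6  0.   1.8  2.3  1.8  0.9 -0.  -0.6 -0.8 -0.8 -0.7 -0.6 -0.6]
pred th [0.298 0.299 0.299 0.296 0.291 0.287 0.283 0.28  0.279 0.279 0.28  0.28  0.28  0.28 ]
y0 70.9 L -0.0323 dz for next rows: [-0.3, -0.53, -0.53, -0.36, -0.17, -0.03]
```

View pics/idx.png

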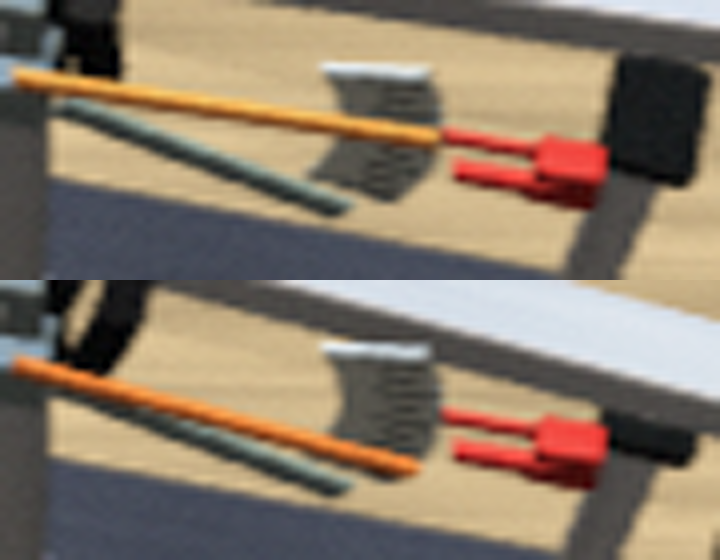

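The top panel (θ≈0.30) shows the pointer blade tip at about (437,137) just short of the fork tips (445–455, 133–170), level with the fork. The bottom panel is the parked reference. The index sits at about 0.285 by all estimates, so I'll hold there.

```bash
python3 -m handwheel '[{"gripper":-1,"x":0,"y":-0.0035,"z":-0.0003,"roll":0},{"gripper":-1,"x":0,"y":-0.0015,"z":-0.0001,"roll":0}]' | head -1; python3 m.py -3.5,-1.5
python3 -m handwheel '[{"gripper":-1,"x":0,"y":0.001,"z":0.0001,"roll":0}]' | head -1; python3 m.py 1
python3 est.py .285:1.2 1.2
```

```text
time_s: 19.08
MEAS t=19.075 th=0.3080 c=148.8 Lm=-0.0579 z=0.1590 F=[ 5.2 -2.1  3.7]
time_s: 19.25
MEAS t=19.250 th=0.3128 c=151.7 Lm=-0.0506 z=0.1590 F=[ 5.1 -1.8  4. ]
now=19.300 th=0.3158 w=0.0408 a=8.98 c=3.12 Ll=0.0514 resid(mrad) [-0.4  0.2  1.4 -0.8 -1.2  0.8]
dy mm [-5.4 -3.5  0.3  3.1  4.2  3.6  2.1  0.4 -0.8 -1.4 -1.5 -1.4 -1.2 -1.2]
pred th [0.321 0.325 0.324 0.319 0.31  0.301 0.293 0.287 0.284 0.283 0.284 0.285 0.286 0.285]
y0 66.9 L -0.0524 dz for next rows: [-0.53, -0.95, -0.91, -0.53, -0.11, 0.19]
```

```bash
python3 -m handwheel '[{"gripper":-1,"x":0,"y":-0.007,"z":-0.0007,"roll":0},{"gripper":-1,"x":0,"y":-0.003,"z":-0.0004,"roll":0}]' | head -1; python3 m.py -7,-3
python3 est.py .285:1.2 1.2
```

```text
time_s: 19.55
MEAS t=19.550 th=0.3150 c=151.8 Lm=-0.1040 z=0.1598 F=[ 4.9 -1.5  3.5]
now=19.600 th=0.3126 w=-0.0556 a=9.00 c=3.05 Ll=0.0550 resid(mrad) [-0.1  0.1 -0.  -0.   0. ]
dy mm [11.1  8.   1.6 -2.7 -4.  -3.  -1.3  0.2  0.9  1.1  1.   0.8  0.7  0.7]
pred th [0.302 0.29  0.282 0.279 0.28  0.283 0.286 0.287 0.287 0.286 0.285 0.284 0.284 0.286]
y0 56.9 L -0.1027 dz for next rows: [1.2, 1.68, 1.74, 1.64, 1.42, 1.2]
```

```bash
python3 -m handwheel '[{"gripper":-1,"x":0,"y":0.010,"z":0.0012,"roll":0},{"gripper":-1,"x":0,"y":0.006,"z":0.0004,"roll":0}]' | head -1; python3 m.py 10,6
python3 est.py .285:1.0 1.2
```

```text
time_s: 19.85
MEAS t=19.850 th=0.2952 c=141.0 Lm=-0.0150 z=0.1587 F=[ 5.2 -1.3  3.8]
now=19.900 th=0.2905 w=-0.0719 a=8.97 c=3.08 Ll=0.0545 resid(mrad) [ 0.3 -0.6 -0.4  1.1 -0.4]
dy mm [-0.  -0.2 -0.6 -1.1 -1.3 -1.2 -0.7 -0.1  0.2  0.4  0.5  0.4  0.4  0.4]
pred th [0.283 0.279 0.277 0.277 0.279 0.281 0.283 0.285 0.286 0.286 0.285 0.285 0.285 0.285]
y0 72.9 L -0.0223 dz for next rows: [-0.0, -0.01, -0.05, -0.12, -0.21, -0.3]
```

```bash
python3 -m handwheel '[{"gripper":-1,"x":0,"y":0,"z":0,"roll":0},{"gripper":-1,"x":0,"y":-0.001,"z":-0.0001,"roll":0}]' | head -1; python3 m.py 0,-1
python3 est.py .285:1.0 1.1
```

```text
time_s: 20.15
MEAS t=20.150 th=0.2924 c=138.1 Lm=-0.0271 z=0.1587 F=[ 5.3 -1.8  3.3]
now=20.200 th=0.2938 w=0.0397 a=9.01 c=3.17 Ll=0.0484 resid(mrad) [ 0.3 -1.1  1.2 -0.4]
dy mm [-8.7 -5.6  0.1  3.9  4.7  3.4  1.3 -0.5 -1.4 -1.6 -1.4 -1.2 -1.1 -1. ]
pred th [0.3   0.307 0.309 0.305 0.299 0.292 0.286 0.283 0.282 0.283 0.285 0.286 0.286 0.283]
y0 71.9 L -0.0273 dz for next rows: [-0.72, -1.38, -1.37, -0.89, -0.42, -0.15]
```

```bash
cat > fit.py <<'E'
from plan import *; from scipy.optimize import least_squares
k=np.loadtxt("cmd.txt"); m=np.loadtxt("log.txt"); m=m[m[:,0]>14.5]; Lk=np.array([Lof(y) for y in k[:,1]]); H=.005
def run(p,full=False):
    a,c,Ll,TAU,D=p[:5]; i=0; R=[]
    for j,s0 in enumerate(range(0,len(m)-5,4)):
        w=m[s0:s0+6]; T=np.arange(w[0,0],w[-1,0]+H,H); L=np.interp(T-TAU,k[:,0],Lk); th,v=p[5+2*j:7+2*j]; o=[]
        for l in L: o.append(th); v+=H*(a*(l-Ll)+c*th-D*v); th+=H*v
        R.append((np.interp(w[:,0],T,o)-w[:,1])/.001)
    return np.concatenate(R)
n=len(range(0,len(m)-5,4)); x=[8.9,3.3,.055,.02,.19]
for s0 in range(0,len(m)-5,4): x+= [m[s0,1],(m[s0+1,1]-m[s0,1])/(m[s0+1,0]-m[s0,0])]
pr=lambda p: np.r_[run(p),(p[0]-8.9)/1.5,(p[1]-3.5)/1,(p[4]-.19)/.1]
r=least_squares(pr,x,loss="soft_l1"); print(r.x[:5].round(4), r.fun.round(1))
E
python3 fit.py
```

```text
[ 8.5924e+00  3.1666e+00  6.0500e-02 -3.6000e-03  4.9950e-01] [-1.1  2.6  3.4  0.3 -1.2 -0.   0.8 -0.6 -1.  -0.8  0.1  0.4  0.8 -0.7
 -1.3 -0.3  0.3  0.2  0.  -0.6  0.1  1.9  0.7 -1.1  0.1 -0.3 -0.1  0.4
  1.8 -0.8 -0.2 -0.3  3.1]
```

```bash
sed -i 's/TAU,H,D=.04,.005,.187/TAU,H,D=0.0,.005,.4/; s#(p\[0\]-9)/.2,(p\[1\]-3.0)/.4,(p\[2\]-.057)/.015#(p[0]-8.7)/.2,(p[1]-3.2)/.3,(p[2]-.059)/.005#' est.py; python3 est.py .285:1.2 1.1;python3 est.py .285:1.2 .7 | head -1
```

```text
now=20.200 th=0.2935 w=0.0303 a=8.71 c=3.23 Ll=0.0586 resid(mrad) [ 0.2 -0.7  0.8 -0.3]
dy mm [-5.4 -4.1 -1.   1.6  2.7  2.5  1.6  0.5 -0.3 -0.8 -0.9 -0.8 -0.7 -0.7]
pred th [0.298 0.302 0.304 0.302 0.297 0.293 0.288 0.285 0.284 0.284 0.285 0.285 0.285 0.285]
y0 71.9 L -0.0273 dz for next rows: [-0.4, -0.81, -0.92, -0.75, -0.48, -0.27]
now=20.200 th=0.2940 w=0.0369 a=8.69 c=3.29 Ll=0.0583 resid(mrad) [-0.1  0.2 -0.1]
```

```bash
python3 -m handwheel '[{"gripper":-1,"x":0,"y":-0.006,"z":-0.0005,"roll":0},{"gripper":-1,"x":0,"y":-0.0035,"z":-0.0004,"roll":0}]' | head -1; python3 m.py -6,-3.5
python3 est.py .285:1.2 1.1
```

```text
time_s: 20.45
MEAS t=20.450 th=0.3031 c=145.1 Lm=-0.0768 z=0.1593 F=[ 5.6 -1.4  2.8]
now=20.500 th=0.3044 w=0.0184 a=8.69 c=3.27 Ll=0.0584 resid(mrad) [-0.1  0.4 -0.3  0.1]
dy mm [ 1.   0.8  0.5  0.6  0.8  1.   0.9  0.6  0.2 -0.2 -0.4 -0.4 -0.4 -0.4]
pred th [0.305 0.305 0.303 0.3   0.296 0.293 0.29  0.287 0.285 0.284 0.284 0.285 0.285 0.285]
y0 62.4 L -0.075 dz for next rows: [0.11, 0.19, 0.24, 0.29, 0.37, 0.46]
```

Well-behaved. Follow the plan.

```bash
python3 -m handwheel '[{"gripper":-1,"x":0,"y":0.0005,"z":0.0001,"roll":0},{"gripper":-1,"x":0,"y":0.0005,"z":0.0001,"roll":0},{"gripper":-1,"x":0,"y":0.0005,"z":0.0001,"roll":0}]' | head -1; python3 m.py 0.5,0.5,0.5
python3 est.py .285:1.0 1.1
```

```text
time_s: 20.88
MEAS t=20.875 th=0.2948 c=140.4 Lm=-0.0649 z=0.1591 F=[ 5.  -1.3  3.9]
now=20.925 th=0.2919 w=-0.0581 a=8.71 c=3.20 Ll=0.0590 resid(mrad) [-0.1  0.4 -0.4  0.1]
dy mm [ 5.6  4.2  0.9 -1.7 -2.8 -2.4 -1.4 -0.2  0.5  0.8  0.9  0.8  0.7  0.6]
pred th [0.284 0.278 0.274 0.275 0.278 0.281 0.284 0.286 0.286 0.286 0.285 0.285 0.285 0.286]
y0 63.9 L -0.0674 dz for next rows: [0.48, 0.75, 0.79, 0.71, 0.53, 0.35]
```

```bash
python3 -m handwheel '[{"gripper":-1,"x":0,"y":0.006,"z":0.0005,"roll":0},{"gripper":-1,"x":0,"y":0.0035,"z":0.0002,"roll":0}]' | head -1; python3 m.py 6,3.5
python3 est.py .285:1.0 1.1
```

```text
time_s: 21.18
MEAS t=21.175 th=0.2798 c=133.8 Lm=-0.0153 z=0.1587 F=[ 4.8 -2.   3.1]
now=21.225 th=0.2780 w=-0.0238 a=8.70 c=3.21 Ll=0.0589 resid(mrad) [ 0.2 -0.5  0.5 -0.2]
dy mm [-1.8 -1.6 -0.9 -0.5 -0.4 -0.3 -0.2 -0.1  0.1  0.2  0.2  0.2  0.2  0.2]
pred th [0.276 0.277 0.278 0.28  0.281 0.283 0.284 0.285 0.285 0.285 0.285 0.285 0.285 0.285]
y0 73.4 L -0.0198 dz for next rows: [-0.1, -0.21, -0.27, -0.31, -0.33, -0.36]
```

```bash
python3 -m handwheel '[{"gripper":-1,"x":0,"y":-0.0025,"z":-0.0001,"roll":0},{"gripper":-1,"x":0,"y":-0.0015,"z":-0.0001,"roll":0}]' | head -1; python3 m.py -2.5,-1.5
python3 est.py .285:1.0 1.1
```

```text
time_s: 21.48
MEAS t=21.475 th=0.2803 c=134.5 Lm=-0.0401 z=0.1588 F=[ 4.9 -2.9  4.3]
now=21.525 th=0.2811 w=0.0195 a=8.69 c=3.27 Ll=0.0584 resid(mrad) [ 0.  -0.2  0.4 -0.1]
dy mm [-1.9 -1.5 -0.4  0.5  0.8  0.8  0.4  0.1 -0.1 -0.2 -0.3 -0.2 -0.2 -0.2]
pred th [0.284 0.286 0.288 0.288 0.287 0.286 0.285 0.285 0.285 0.285 0.285 0.285 0.285 0.285]
y0 69.4 L -0.0399 dz for next rows: [-0.15, -0.28, -0.31, -0.27, -0.19, -0.13]
```

```bash
python3 -m handwheel '[{"gripper":-1,"x":0,"y":-0.0025,"z":-0.0002,"roll":0},{"gripper":-1,"x":0,"y":-0.0015,"z":-0.0001,"roll":0},{"gripper":-1,"x":0,"y":0.0005,"z":0,"roll":0}]' | head -1; python3 m.py -2.5,-1.5,0.5
python3 est.py .285:1.0 1.2
```

```text
time_s: 21.9
MEAS t=21.900 th=0.2822 c=134.8 Lm=-0.0557 z=0.1590 F=[ 6.2 -1.9  4.4]
now=21.950 th=0.2815 w=-0.0170 a=8.70 c=3.23 Ll=0.0587 resid(mrad) [-0.2  0.7 -0.6  0.1]
dy mm [ 3.   2.2  0.3 -1.1 -1.6 -1.3 -0.7 -0.   0.4  0.5  0.5  0.4  0.4  0.4]
pred th [0.279 0.277 0.277 0.278 0.28  0.283 0.285 0.286 0.286 0.286 0.285 0.285 0.285 0.285]
y0 65.9 L -0.0574 dz for next rows: [0.25, 0.4, 0.42, 0.35, 0.23, 0.13]
```

```bash
python3 -m handwheel '[{"gripper":-1,"x":0,"y":0.0035,"z":0.0003,"roll":0},{"gripper":-1,"x":0,"y":0.0025,"z":0.0001,"roll":0},{"gripper":-1,"x":0,"y":0,"z":0,"roll":0}]' | head -1; python3 m.py 3.5,2.5,0
python3 est.py .285:1.0 1.2
```

```text
time_s: 22.32
MEAS t=22.325 th=0.2773 c=134.7 Lm=-0.0259 z=0.1588 F=[ 4.9 -1.3  3.4]
now=22.375 th=0.2779 w=0.0161 a=8.70 c=3.21 Ll=0.0589 resid(mrad) [ 0.1 -0.4  0.4 -0.1]
dy mm [-2.8 -2.3 -0.8  0.4  0.9  0.8  0.4  0.1 -0.2 -0.2 -0.2 -0.2 -0.2 -0.2]
pred th [0.281 0.284 0.286 0.286 0.286 0.286 0.285 0.285 0.285 0.285 0.285 0.285 0.285 0.285]
y0 71.9 L -0.0273 dz for next rows: [-0.19, -0.37, -0.44, -0.4, -0.33, -0.26]
```

```bash
python3 -m handwheel '[{"gripper":-1,"x":0,"y":-0.0025,"z":-0.0002,"roll":0},{"gripper":-1,"x":0,"y":-0.002,"z":-0.0002,"roll":0},{"gripper":-1,"x":0,"y":-0.0005,"z":0,"roll":0}]' | head -1; python3 m.py -2.5,-2,-0.5
python3 est.py .285:1.0 1.2
```

```text
time_s: 22.75
MEAS t=22.750 th=0.2877 c=138.4 Lm=-0.0517 z=0.1590 F=[ 6.  -2.6  3.4]
now=22.800 th=0.2888 w=0.0192 a=8.70 c=3.22 Ll=0.0588 resid(mrad) [-0.  0. -0.]
dy mm [-0.7 -0.4  0.2  0.7  0.9  0.8  0.4  0.1 -0.2 -0.3 -0.3 -0.3 -0.3 -0.2]
pred th [0.291 0.292 0.292 0.29  0.289 0.287 0.286 0.285 0.285 0.285 0.285 0.285 0.285 0.285]
y0 66.9 L -0.0524 dz for next rows: [-0.06, -0.1, -0.08, -0.02, 0.06, 0.12]
```

```bash
python3 -m handwheel '[{"gripper":-1,"x":0,"y":-0.0015,"z":-0.0001,"roll":0},{"gripper":-1,"x":0,"y":-0.0005,"z":0,"roll":0},{"gripper":-1,"x":0,"y":0.0005,"z":0,"roll":0}]' | head -1; python3 m.py -1.5,-0.5,0.5
python3 est.py .285:1.0 1.2
```

```text
time_s: 23.18
MEAS t=23.175 th=0.2851 c=136.5 Lm=-0.0581 z=0.1590 F=[ 5.2 -1.4  3.3]
now=23.225 th=0.2831 w=-0.0400 a=8.71 c=3.15 Ll=0.0594 resid(mrad) [ 0.  -0.1  0. ]
dy mm [ 4.9  3.6  0.6 -1.8 -2.7 -2.3 -1.2 -0.1  0.6  0.9  0.9  0.7  0.7  0.6]
pred th [0.278 0.273 0.272 0.273 0.277 0.281 0.284 0.286 0.286 0.286 0.285 0.285 0.285 0.286]
y0 65.4 L -0.0599 dz for next rows: [0.4, 0.61, 0.64, 0.55, 0.38, 0.21]
```

```bash
python3 -m handwheel '[{"gripper":-1,"x":0,"y":0.007,"z":0.0005,"roll":0},{"gripper":-1,"x":0,"y":0.002,"z":0.0001,"roll":0}]' | head -1; python3 m.py 7,2
python3 est.py .285:1.0 1.0
```

```text
time_s: 23.48
MEAS t=23.475 th=0.2790 c=134.5 Lm=-0.0116 z=0.1587 F=[ 4.9 -1.9  2.9]
now=23.525 th=0.2796 w=0.0200 a=8.69 c=3.25 Ll=0.0586 resid(mrad) [-0.   0.1 -0. ]
dy mm [-5.5 -4.2 -1.2  1.1  2.   1.7  0.8  0.1 -0.4 -0.6 -0.6 -0.5 -0.4 -0.4]
pred th [0.284 0.288 0.291 0.291 0.289 0.287 0.285 0.284 0.284 0.284 0.285 0.285 0.285 0.284]
y0 74.4 L -0.0148 dz for next rows: [-0.34, -0.7, -0.82, -0.71, -0.53, -0.39]
```

```bash
python3 -m handwheel '[{"gripper":-1,"x":0,"y":-0.006,"z":-0.0004,"roll":0},{"gripper":-1,"x":0,"y":-0.003,"z":-0.0003,"roll":0}]' | head -1; python3 m.py -6,-3
python3 est.py .285:1.0 1.0
```

```text
time_s: 23.78
MEAS t=23.775 th=0.2879 c=138.0 Lm=-0.0617 z=0.1591 F=[ 5.3 -1.5  3.3]
now=23.825 th=0.2894 w=0.0241 a=8.69 c=3.25 Ll=0.0585 resid(mrad) [-0.   0.1 -0.1]
dy mm [-0.1  0.1  0.4  0.7  0.8  0.7  0.4  0.1 -0.2 -0.3 -0.3 -0.3 -0.3 -0.2]
pred th [0.292 0.292 0.292 0.291 0.289 0.287 0.286 0.285 0.285 0.285 0.285 0.285 0.285 0.285]
y0 65.4 L -0.0599 dz for next rows: [-0.01, -0.0, 0.03, 0.1, 0.17, 0.23]
```

```bash
python3 -m handwheel '[{"gripper":-1,"x":0,"y":-0.0005,"z":0,"roll":0},{"gripper":-1,"x":0,"y":0.0005,"z":0,"roll":0},{"gripper":-1,"x":0,"y":0.001,"z":0.0001,"roll":0}]' | head -1; python3 m.py -0.5,0.5,1
python3 est.py .285:1.0 1.0
```

```text
time_s: 24.2
MEAS t=24.200 th=0.2861 c=136.7 Lm=-0.0527 z=0.1590 F=[ 5.4 -1.   3. ]
now=24.250 th=0.2844 w=-0.0331 a=8.71 c=3.16 Ll=0.0594 resid(mrad) [ 0.  -0.1  0. ]
dy mm [ 3.6  2.6  0.4 -1.3 -2.  -1.7 -0.9 -0.1  0.4  0.6  0.6  0.6  0.5  0.5]
pred th [0.28  0.276 0.275 0.276 0.279 0.282 0.284 0.286 0.286 0.286 0.285 0.285 0.285 0.286]
y0 66.4 L -0.0549 dz for next rows: [0.29, 0.45, 0.48, 0.4, 0.27, 0.14]
```

```bash
python3 -m handwheel '[{"gripper":-1,"x":0,"y":0.005,"z":0.0004,"roll":0},{"gripper":-1,"x":0,"y":0.0015,"z":0.0001,"roll":0}]' | head -1; python3 m.py 5,1.5
python3 est.py .285:1.0 1.0
```

```text
time_s: 24.5
MEAS t=24.500 th=0.2819 c=134.6 Lm=-0.0197 z=0.1587 F=[ 6.  -2.2  2.9]
now=24.550 th=0.2826 w=0.0192 a=8.69 c=3.26 Ll=0.0585 resid(mrad) [-0.   0.1 -0. ]
dy mm [-4.8 -3.6 -0.9  1.1  1.9  1.6  0.8  0.  -0.4 -0.6 -0.6 -0.5 -0.4 -0.4]
pred th [0.286 0.29  0.292 0.291 0.289 0.287 0.285 0.284 0.284 0.284 0.285 0.285 0.285 0.284]
y0 72.9 L -0.0223 dz for next rows: [-0.32, -0.64, -0.73, -0.62, -0.45, -0.31]
```

```bash
python3 -m handwheel '[{"gripper":-1,"x":0,"y":-0.0055,"z":-0.0004,"roll":0},{"gripper":-1,"x":0,"y":-0.002,"z":-0.0002,"roll":0}]' | head -1; python3 m.py -5.5,-2
python3 est.py .285:1.0 1.0
```

```text
time_s: 24.8
MEAS t=24.800 th=0.2885 c=137.4 Lm=-0.0611 z=0.1591 F=[ 5.  -0.3  3.9]
now=24.850 th=0.2892 w=0.0117 a=8.70 c=3.23 Ll=0.0588 resid(mrad) [-0.   0.1 -0. ]
dy mm [ 0.8  0.7  0.4  0.3  0.3  0.2  0.1  0.  -0.1 -0.1 -0.1 -0.1 -0.1 -0.1]
pred th [0.29  0.29  0.289 0.288 0.287 0.286 0.286 0.285 0.285 0.285 0.285 0.285 0.285 0.285]
y0 65.4 L -0.0599 dz for next rows: [0.07, 0.13, 0.17, 0.19, 0.22, 0.23]
```

```bash
python3 -m handwheel '[{"gripper":-1,"x":0,"y":0.001,"z":0.0001,"roll":0},{"gripper":-1,"x":0,"y":0.001,"z":0.0001,"roll":0},{"gripper":-1,"x":0,"y":0.0005,"z":0,"roll":0}]' | head -1; python3 m.py 1,1,0.5
python3 est.py .285:1.0 1.0
```

```text
time_s: 25.22
MEAS t=25.225 th=0.2873 c=138.5 Lm=-0.0455 z=0.1589 F=[ 5.4 -1.4  2.5]
now=25.275 th=0.2867 w=-0.0113 a=8.70 c=3.18 Ll=0.0592 resid(mrad) [ 0. -0.  0.]
dy mm [ 0.7  0.6  0.1 -0.2 -0.4 -0.4 -0.2 -0.1  0.1  0.1  0.1  0.1  0.1  0.1]
pred th [0.285 0.284 0.284 0.284 0.284 0.284 0.285 0.285 0.285 0.285 0.285 0.285 0.285 0.285]
y0 67.9 L -0.0474 dz for next rows: [0.06, 0.1, 0.11, 0.09, 0.06, 0.03]
```

Very close to steady now.

```bash
python3 -m handwheel '[{"gripper":-1,"x":0,"y":0.001,"z":0.0001,"roll":0},{"gripper":-1,"x":0,"y":0.0005,"z":0,"roll":0},{"gripper":-1,"x":0,"y":0,"z":0,"roll":0},{"gripper":-1,"x":0,"y":-0.0005,"z":0,"roll":0}]' | head -1; python3 m.py 1,0.5,0,-0.5
python3 est.py .285:1.0 1.0
```

```text
time_s: 25.78
MEAS t=25.775 th=0.2893 c=137.4 Lm=-0.0416 z=0.1589 F=[ 4.3 -2.1  3.4]
now=25.825 th=0.2902 w=0.0184 a=8.70 c=3.20 Ll=0.0590 resid(mrad) [-0.  0.]
dy mm [-2.3 -1.6 -0.1  1.1  1.5  1.2  0.6  0.  -0.4 -0.5 -0.5 -0.4 -0.4 -0.4]
pred th [0.293 0.294 0.294 0.293 0.29  0.287 0.286 0.284 0.284 0.284 0.285 0.285 0.285 0.285]
y0 68.9 L -0.0424 dz for next rows: [-0.18, -0.33, -0.33, -0.23, -0.11, -0.01]
```

```bash
python3 -m handwheel '[{"gripper":-1,"x":0,"y":-0.0035,"z":-0.0002,"roll":0},{"gripper":-1,"x":0,"y":-0.0015,"z":-0.0002,"roll":0},{"gripper":-1,"x":0,"y":0.0005,"z":0,"roll":0}]' | head -1; python3 m.py -3.5,-1.5,0.5
python3 est.py .285:1.0 1.0
python3 - <<'E'
import numpy as np,cv2
a=np.load("f_25.225.npy")[:,:,::-1]
cv2.imwrite("pics/idx2.png",cv2.resize(a[280:313,340:404],None,fx=12,fy=12,interpolation=cv2.INTER_LANCZOS4))
E
```

```text
time_s: 26.2
MEAS t=26.200 th=0.2893 c=137.3 Lm=-0.0632 z=0.1591 F=[ 4.6 -1.   3.3]
now=26.250 th=0.2876 w=-0.0349 a=8.70 c=3.20 Ll=0.0590 resid(mrad) [ 0. -0.]
dy mm [ 4.5  3.4  0.7 -1.3 -2.1 -1.8 -1.  -0.1  0.4  0.7  0.7  0.6  0.5  0.5]
pred th [0.283 0.278 0.276 0.277 0.279 0.282 0.285 0.286 0.286 0.286 0.285 0.285 0.285 0.286]
y0 64.4 L -0.0649 dz for next rows: [0.39, 0.62, 0.66, 0.58, 0.44, 0.3]
```

View pics/idx2.png

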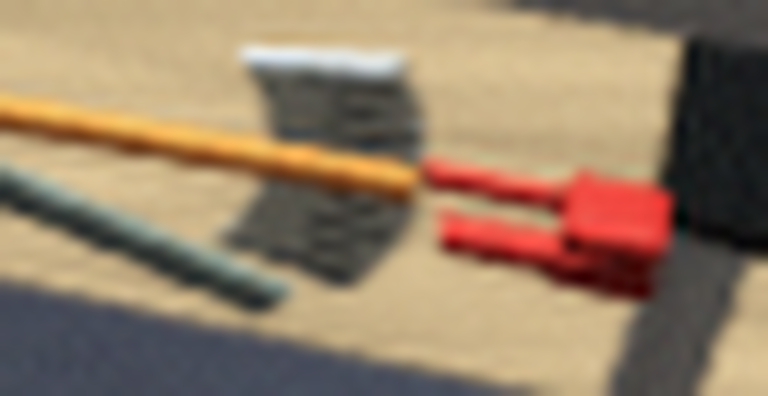

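The picture shows the blade tip at (415,182) and the fork tips at (428,173) and (443,230), so the pointer lies between them. I'll run a quick joint fit of index angle under both readings of the fork before continuing; the clock stands still meanwhile.

Run:
```python
from trk import *
w=cam(pickle.load(open("w2.pkl","rb"))); px=lambda x,y: np.array([400+x/3.3,150+y/3.3])-.35
pt=lambda x,r,th: S2W(s,[[x,r*np.cos(th-.2),.38+r*np.sin(th-.2)]])
sc=lambda x,y: np.array([340+x/12,280+y/12])-.46
for name in ("fork sym","fork free x","B only","A only"):
    def f(v):
        xp,th,g,m=v[:4]; bw=v[4:6]; bs=v[6:8]; tA=v[8]
        xa,xb=xp+m+g,xp+m-g
        R=[(wproj(w,pt(xp,.142,0))+bw-px(547,406)).ravel()/.8,(proj(cs,pt(xp,.142,0))+bs-[371.4,301.8]).ravel()/.4,(proj(cs,pt(xp,.142,.287))+bs-sc(415,182)).ravel()/.4,bw/1.5,bs/1.5]
        if name!="B only": R+=[(wproj(w,pt(xa,.148,th))+bw-px(628,455)).ravel()/.8,(proj(cs,pt(xa,.148,th))+bs-sc(443,230)).ravel()/.4]
        if name!="A only": R+=[(wproj(w,pt(xb,.148,th))+bw-px(626,499)).ravel()/.8,(proj(cs,pt(xb,.148,th))+bs-sc(428,173)).ravel()/.4]
        R+=[[m/(.0003 if name=="fork sym" else .02)]]
        return np.concatenate(R)
    r=least_squares(f,[.05,.28,.005,0,0,0,0,0,0]); print(name,"th",r.x[1].round(4),"xp,g,m",r.x[[0,2,3]].round(4),"bias",r.x[4:8].round(1),"cost",round(r.cost,2))
```

```text
fork sym th 0.2826 xp,g,m [0.0532 0.0047 0.0006] bias [ 1.   1.3 -1.3 -0.3] cost 23.16
fork free x th 0.2932 xp,g,m [0.0509 0.0047 0.0033] bias [ 0.2  0.2 -1.4  0.2] cost 12.97
B only th 0.304 xp,g,m [ 0.051   0.0009 -0.    ] bias [ 0.1  0.1 -1.6  0. ] cost 6.4
A only th 0.283 xp,g,m [ 0.0507  0.0076 -0.    ] bias [ 0.3  0.1 -1.   0.4] cost 0.91
```

Every reading gives 0.283–0.304, so I'll continue the hold at 0.29.

```bash
python3 -m handwheel '[{"gripper":-1,"x":0,"y":0.0065,"z":0.0005,"roll":0},{"gripper":-1,"x":0,"y":0.0015,"z":0.0001,"roll":0}]' | head -1; python3 m.py 6.5,1.5
python3 est.py .29:1.0 1.0
```

```text
time_s: 26.5
MEAS t=26.500 th=0.2804 c=134.3 Lm=-0.0220 z=0.1587 F=[ 5.2 -1.8  3.3]
now=26.550 th=0.2799 w=-0.0043 a=8.70 c=3.21 Ll=0.0589 resid(mrad) [-0.  0. -0.]
dy mm [-2.  -1.7 -0.9 -0.3 -0.  -0.  -0.   0.   0.   0.1  0.1  0.1  0.1  0.1]
pred th [0.28  0.282 0.284 0.286 0.288 0.289 0.289 0.29  0.29  0.29  0.29  0.29  0.29  0.29 ]
y0 72.4 L -0.0248 dz for next rows: [-0.12, -0.25, -0.32, -0.34, -0.34, -0.35]
```

```bash
python3 -m handwheel '[{"gripper":-1,"x":0,"y":-0.001,"z":-0.0001,"roll":0},{"gripper":-1,"x":0,"y":-0.0025,"z":-0.0002,"roll":0},{"gripper":-1,"x":0,"y":-0.0015,"z":-0.0001,"roll":0}]' | head -1; python3 m.py -1,-2.5,-1.5
python3 est.py .29:1.0 1.0
```

```text
time_s: 26.92
MEAS t=26.925 th=0.2879 c=137.8 Lm=-0.0504 z=0.1590 F=[ 4.6 -2.   2.5]
now=26.975 th=0.2895 w=0.0279 a=8.69 c=3.25 Ll=0.0586 resid(mrad) [-0.   0.1 -0. ]
dy mm [-1.4 -1.  -0.1  0.7  1.1  0.9  0.6  0.1 -0.2 -0.3 -0.4 -0.3 -0.3 -0.3]
pred th [0.293 0.295 0.296 0.295 0.294 0.292 0.291 0.29  0.289 0.29  0.29  0.29  0.29  0.29 ]
y0 67.4 L -0.0499 dz for next rows: [-0.12, -0.22, -0.23, -0.16, -0.06, 0.02]
```

```bash
python3 -m handwheel '[{"gripper":-1,"x":0,"y":-0.003,"z":-0.0002,"roll":0},{"gripper":-1,"x":0,"y":-0.0005,"z":0,"roll":0},{"gripper":-1,"x":0,"y":0.0015,"z":0.0001,"roll":0}]' | head -1; python3 m.py -3,-0.5,1.5
python3 est.py .29:1.0 1.0
```

```text
time_s: 27.35
MEAS t=27.350 th=0.2879 c=137.5 Lm=-0.0575 z=0.1590 F=[ 5.9 -1.   2.4]
now=27.400 th=0.2861 w=-0.0362 a=8.70 c=3.17 Ll=0.0592 resid(mrad) [ 0. -0.  0.]
dy mm [ 4.6  3.3  0.4 -1.8 -2.6 -2.2 -1.1 -0.1  0.6  0.9  0.8  0.7  0.6  0.6]
pred th [0.281 0.277 0.276 0.278 0.282 0.286 0.289 0.291 0.291 0.291 0.29  0.29  0.29  0.291]
y0 65.4 L -0.0599 dz for next rows: [0.38, 0.58, 0.6, 0.5, 0.33, 0.16]
```

The hold is done: within about ±0.015 of 0.29 for more than 7 s. Now ease it down.

```bash
python3 est.py .0:2.6 1.0 | tail -3; sed -i 's/N=14/N=18/' est.py; python3 est.py -.005:2.6 1.0
```

```text
dy mm [ 0.7  0.2 -0.2 -0.2  0.3  1.1  1.9  2.5  2.8  2.9  2.8  2.5  2.3  2.2]
pred th [0.281 0.274 0.265 0.255 0.241 0.225 0.206 0.185 0.162 0.138 0.114 0.091 0.07  0.05 ]
y0 65.4 L -0.0599 dz for next rows: [0.07, 0.09, 0.07, 0.04, 0.07, 0.16]
now=27.400 th=0.2861 w=-0.0362 a=8.70 c=3.17 Ll=0.0592 resid(mrad) [ 0. -0.  0.]
dy mm [ 0.7  0.2 -0.3 -0.2  0.3  1.   1.8  2.5  2.9  3.1  3.1  2.9  2.7  2.3  2.   1.7  1.6  1.5]
pred th [0.281 0.274 0.265 0.254 0.241 0.224 0.205 0.183 0.16  0.136 0.111 0.088 0.066 0.047 0.03  0.017 0.006 0.   ]
y0 65.4 L -0.0599 dz for next rows: [0.06, 0.08, 0.06, 0.04, 0.06, 0.15]
```

```bash
python3 -m handwheel '[{"gripper":-1,"x":0,"y":0.001,"z":0.0001,"roll":0},{"gripper":-1,"x":0,"y":0.0005,"z":0,"roll":0}]' | head -1; python3 m.py 1,0.5
python3 -m handwheel '[{"gripper":-1,"x":0,"y":0,"z":0,"roll":0},{"gripper":-1,"x":0,"y":0.0005,"z":0,"roll":0}]' | head -1; python3 m.py 0,0.5
python3 est.py -.005:2.0 1.0
```

```text
time_s: 27.65
MEAS t=27.650 th=0.2765 c=133.0 Lm=-0.0506 z=0.1590 F=[ 5.4 -2.1  2.4]
time_s: 27.95
MEAS t=27.950 th=0.2604 c=124.6 Lm=-0.0487 z=0.1589 F=[ 5.1 -2.2  1.9]
now=28.000 th=0.2568 w=-0.0677 a=8.69 c=3.26 Ll=0.0585 resid(mrad) [-0.1  0.1 -0.1]
dy mm [-0.7 -0.8 -0.1  1.1  2.4  3.5  4.1  4.   3.4  2.4  1.4  0.7  0.3  0.1  0.  -0.   0.   0. ]
pred th [0.248 0.236 0.222 0.204 0.182 0.157 0.131 0.105 0.08  0.056 0.035 0.017 0.    0.    0.    0.    0.    0.   ]
y0 67.4 L -0.0499 dz for next rows: [-0.06, -0.14, -0.15, -0.05, 0.15, 0.37]
```

```bash
python3 -m handwheel '[{"gripper":-1,"x":0,"y":0,"z":0,"roll":0},{"gripper":-1,"x":0,"y":0,"z":0,"roll":0},{"gripper":-1,"x":0,"y":0.001,"z":0,"roll":0}]' | head -1; python3 m.py 0,0,1
python3 -m handwheel '[{"gripper":-1,"x":0,"y":0.002,"z":0.0002,"roll":0},{"gripper":-1,"x":0,"y":0.003,"z":0.0002,"roll":0}]' | head -1; python3 m.py 2,3
python3 est.py -.005:1.7 1.1
```

```text
time_s: 28.38
MEAS t=28.375 th=0.2247 c=114.0 Lm=-0.0438 z=0.1589 F=[ 5.1 -1.7  2.2]
time_s: 28.68
MEAS t=28.675 th=0.1854 c=101.3 Lm=-0.0178 z=0.1588 F=[ 5.7 -2.   2.3]
now=28.725 th=0.1777 w=-0.1436 a=8.69 c=3.23 Ll=0.0588 resid(mrad) [-0.1  0.3 -0.3  0.1]
dy mm [ 1.2  1.7  2.   2.2  2.4  2.3  2.   1.4  0.7  0.1 -0.2 -0.3 -0.2 -0.1  0.   0.2  0.3  0.3]
pred th [0.159 0.14  0.121 0.101 0.081 0.063 0.046 0.03  0.017 0.005 0.    0.    0.    0.    0.    0.    0.    0.   ]
y0 73.4 L -0.0198 dz for next rows: [0.06, 0.14, 0.2, 0.25, 0.28, 0.28]
```

```bash
python3 -m handwheel '[{"gripper":-1,"x":0,"y":0.002,"z":0.0001,"roll":0},{"gripper":-1,"x":0,"y":0.002,"z":0.0001,"roll":0}]' | head -1; python3 m.py 2,2
python3 -m handwheel '[{"gripper":-1,"x":0,"y":0.0025,"z":0.0001,"roll":0},{"gripper":-1,"x":0,"y":0.0025,"z":0,"roll":0}]' | head -1; python3 m.py 2.5,2.5
python3 est.py -.005:1.3 1.1
```

```text
time_s: 28.98
MEAS t=28.975 th=0.1409 c=88.3 Lm=0.0006 z=0.1587 F=[ 5.8 -2.5  4.1]
time_s: 29.28
MEAS t=29.275 th=0.0963 c=74.3 Lm=0.0250 z=0.1588 F=[ 5.  -2.6  3.7]
now=29.325 th=0.0886 w=-0.1392 a=8.70 c=3.22 Ll=0.0587 resid(mrad) [ 0.  -0.   0.1 -0. ]
dy mm [ 1.4  1.9  1.7  1.2  0.6  0.1 -0.1 -0.1 -0.  -0.  -0.  -0.  -0.  -0.  -0.  -0.   0.   0. ]
pred th [0.072 0.056 0.041 0.028 0.016 0.006 0.    0.    0.    0.    0.    0.    0.    0.    0.    0.    0.    0.   ]
y0 82.4 L 0.0252 dz for next rows: [0.01, -0.0, -0.02, -0.05, -0.06, -0.06]
```

```bash
python3 -m handwheel '[{"gripper":-1,"x":0,"y":0.0025,"z":0,"roll":0},{"gripper":-1,"x":0,"y":0.002,"z":0,"roll":0}]' | head -1; python3 m.py 2.5,2
python3 -m handwheel '[{"gripper":-1,"x":0,"y":0.001,"z":0,"roll":0}]' | head -1; python3 m.py 1
python3 est.py -.005:.8 1.1
```

```text
time_s: 29.58
MEAS t=29.575 th=0.0578 c=56.9 Lm=0.0462 z=0.1589 F=[ 6.2 -3.4  3.2]
time_s: 29.75
MEAS t=29.750 th=0.0413 c=42.3 Lm=0.0498 z=0.1590 F=[ 4.9 -3.4  2.9]
now=29.800 th=0.0365 w=-0.0808 a=8.70 c=3.24 Ll=0.0577 resid(mrad) [-0.  -0.   0.4 -0.2]
dy mm [-0.8 -0.8 -0.6 -0.5 -0.4 -0.3 -0.2 -0.2 -0.1 -0.1 -0.1 -0.1 -0.1 -0.  -0.  -0.  -0.  -0. ]
pred th [0.027 0.018 0.009 0.    0.    0.    0.    0.    0.    0.    0.    0.    0.    0.    0.    0.    0.    0.   ]
y0 87.9 L 0.0527 dz for next rows: [0.01, 0.03, 0.03, 0.04, 0.04, 0.04]
```

```bash
python3 -m handwheel '[{"gripper":-1,"x":0,"y":0,"z":0,"roll":0},{"gripper":-1,"x":0,"y":0,"z":0,"roll":0},{"gripper":-1,"x":0,"y":-0.0005,"z":0,"roll":0},{"gripper":-1,"x":0,"y":-0.0005,"z":0,"roll":0},{"gripper":-1,"x":0,"y":-0.0005,"z":0,"roll":0}]' | head -1; python3 m.py 0,0,-0.5,-0.5,-0.5
python3 -m handwheel '[{"gripper":-1,"x":0,"y":-0.001,"z":0,"roll":0},{"gripper":-1,"x":0,"y":-0.001,"z":0,"roll":0},{"gripper":-1,"x":0,"y":-0.0015,"z":0,"roll":0},{"gripper":-1,"x":0,"y":-0.002,"z":0,"roll":0},{"gripper":-1,"x":0,"y":-0.003,"z":0,"roll":0}]' | head -1; python3 m.py -1,-1,-1.5,-2,-3
```

```text
time_s: 30.42
MEAS t=30.425 th=0.0059 c=7.3 Lm=0.0405 z=0.1589 F=[ 4.5 -4.2  2.4]
time_s: 31.1
MEAS t=31.100 th=-0.0000 c=3.4 Lm=-0.0030 z=0.1587 F=[ 4.8 -3.2  3.9]
```

The boom is on the post (θ=0, last contact speed about 0.04 rad/s). Next: swing the grip back to where it started, let go and back off upwards.

```bash
python3 -m handwheel '[{"gripper":-1,"x":0,"y":-0.0052,"z":-0.0002,"roll":0},{"gripper":-1,"x":0,"y":-0.0053,"z":-0.0004,"roll":0},{"gripper":-1,"x":0,"y":-0.005,"z":-0.0005,"roll":0},{"gripper":-1,"x":0,"y":-0.005,"z":-0.0006,"roll":0},{"gripper":-1,"x":0,"y":-0.005,"z":-0.0007,"roll":0}]' | head -1
python3 -m handwheel '[{"gripper":-1,"x":0,"y":-0.0049,"z":-0.0009,"roll":0},{"gripper":-1,"x":0,"y":-0.0049,"z":-0.0009,"roll":0},{"gripper":-1,"x":0,"y":-0.0048,"z":-0.0011,"roll":0},{"gripper":-1,"x":0,"y":-0.0049,"z":-0.0012,"roll":0},{"gripper":-1,"x":0,"y":-0.0048,"z":-0.0014,"roll":0}]' | head -1
python3 -m handwheel '[{"gripper":-1,"x":0,"y":-0.0048,"z":-0.0014,"roll":0},{"gripper":-1,"x":0,"y":-0.0047,"z":-0.0016,"roll":0},{"gripper":-1,"x":0,"y":-0.0047,"z":-0.0017,"roll":0},{"gripper":-1,"x":0,"y":-0.0047,"z":-0.0018,"roll":0},{"gripper":-1,"x":0,"y":-0.0047,"z":-0.0019,"roll":0}]' | head -1
python3 -m handwheel '[{"gripper":-1,"x":0,"y":-0.0045,"z":-0.0021,"roll":0},{"gripper":-1,"x":0,"y":0,"z":0,"roll":0},{"gripper":-1,"x":0,"y":0,"z":0,"roll":0}]'
python3 m.py
```

```text
time_s: 31.78
time_s: 32.4
time_s: 33.02
time_s: 33.4
position: [0.4541, -0.0945, 0.1742]
ee_rot: [[-0.981, 0.196, 0.004], [0.196, 0.98, 0.033], [0.003, 0.034, -0.999]]
ft_force: [5.4, -0.4, 0.7]
width: 0.294
grip_force: 39.2
MEAS t=33.400 th=0.0002 c=0.2 Lm=-0.3957 z=0.1742 F=[5.8 0.3 1. ]
```

```bash
python3 -m handwheel '[{"gripper":-0.2,"x":0,"y":0,"z":0,"roll":0},{"gripper":0.2,"x":0,"y":0,"z":0,"roll":0},{"gripper":1,"x":0,"y":0,"z":0,"roll":0},{"gripper":1,"x":0,"y":0,"z":0,"roll":0},{"gripper":1,"x":0,"y":0,"z":0,"roll":0}]' | tail -3
python3 -m handwheel '[{"gripper":1,"x":0,"y":0,"z":0,"roll":0},{"gripper":1,"x":0,"y":0,"z":-0.02,"roll":0},{"gripper":1,"x":0,"y":0,"z":-0.04,"roll":0},{"gripper":1,"x":0,"y":0,"z":-0.05,"roll":0},{"gripper":1,"x":0,"y":0,"z":-0.04,"roll":0}]'
python3 -m handwheel '[{"gripper":1,"x":0,"y":0,"z":0,"roll":0},{"gripper":1,"x":0,"y":0,"z":0,"roll":0},{"gripper":1,"x":0,"y":0,"z":0,"roll":0},{"gripper":1,"x":0,"y":0,"z":0,"roll":0},{"gripper":1,"x":0,"y":0,"z":0,"roll":0}]' | head -2
python3 m.py
python3 - <<'E'
from bench import sign_off
print(sign_off())
E
```

```text
ft_force: [0.6, 0.3, -1.1]
width: 0.997
grip_force: 0.0
time_s: 34.7
position: [0.4533, -0.1007, 0.3263]
ee_rot: [[-0.98, 0.197, 0.004], [0.197, 0.98, 0.033], [0.002, 0.033, -0.999]]
ft_force: [0.6, -0.4, -0.6]
width: 1.001
grip_force: 0.0
time_s: 35.33
position: [0.453, -0.1005, 0.3238]
MEAS t=35.325 th=0.0001 c=0.2 Lm=-0.4290 z=0.3239 F=[ 0.2  0.1 -0.1]
the job is handed in; nothing more can be done
None
```

The job is handed in at 35.3 s of the 72 s: I held the boom at 0.277–0.293 rad for about 6.5 s, against an index I measured at 0.283–0.304 rad (so up to about 0.027 off if it lies at the high end), then set it gently back on the post and let go of the grip; I did not see the verdict.

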